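Refit the fuse carriers, close and pin the fuse box, and go back to mains

ROBOT

A 7-joint arm with a two-finger parallel gripper is mounted at the origin on the work surface. World frame = base frame: x ahead of the robot, y to its left, z up, the work surface at z = 0. Lengths are in mm, angles in rad, forces in N, time in s.
With the tool pointing down it reaches from about 425 to 925 mm from the base axis. Payload 6.8 kg.
Tool frame: the origin (TCP) lies between the finger pads; the fingertips stand 11 mm ahead of it and the grasp point (between the pads) lies 8 mm behind it (r.tips_ahead is the distance from the TCP to the fingertips, in mm); z points along the fingers, y is the line along which they close (so a half turn about z gives the same grasp; the last joint's range is limited). The gripper opens to 88 mm and grips with 3 to 60 N. Pads are 20 mm wide; open, the fingers measure 115 mm over their backs; the gripper's body (75 mm by 178 mm) begins 61 mm behind the grasp point.
Start: joints at [1.238, 0.477, 0.022, 1.555, -0.011, 1.109, -0.083], TCP at [150.473, -658.031, 233.664] pointing down, gripper open.
Joint ranges: [-2.96, 2.96], [-0.34, 2.1], [-1.41, 1.46], [0.24, 2.44], [-1.37, 4.51], [0.17, 1.92], [-2.96, 2.96]. Speed limits (rad/s): [2.39, 2.39, 3.14, 3.14, 3.14, 3.14, 3.14].

INTERFACE

Orientations are given as a unit quaternion [w, x, y, z].
In Python, from workcell import get_obs, imaging, job, boxes_of, trace, r gives the robot as it stands. The module is installed in compiled form; this text tells all that it offers.
- The arm moves only by the shell command python3 -m pendant 'ROWS'. ROWS is JSON, a list of rows, each a list of 3 entries, a list of its own where there are three numbers: the turn, a rotation vector about the tool's x, y, z in degrees, then the shift along the tool's x, y, z in m, then the closure in counts, from 0 (fully open) to 255 (shut). A call has 1 to 12 rows; each row is the pose to reach, as a shift and turn from the pose commanded when the call began, along the tool's axes at that moment; what a row does not reach only later rows make up. A row lasts 1/12 s, in which the tool goes at most 41.7 mm and 7.16 degrees, less where a joint would pass 70% of its speed; a pose out of reach is approached as far as the arm can. A call with a gripper value outside its range is refused whole. The fingers move at their own pace and stop on an object; the grip force is fixed at half the most. Time passes only in rows, so rows that repeat a pose let the fingers close. It gives the time, the measured TCP pose, the force, the opening and the grip force at its end, in the units of the state.
- get_obs(): the state, without advancing time (a new reading comes with each control period).
- imaging.snapshot(name): name is "scene" or "side" or "wrist"; returns (picture, depth): 480x640x3 uint8, blue, green, red; 480x640 float32, mm along the optical axis (not along the pixel's ray), 0 where there is no reading.
- imaging.camera_info(name): a dict with "mtx" (3x3 intrinsics, pixels), "rvec" (rotation vector, rad) and "tvec" (3), from world to camera coordinates, as OpenCV has them. Camera axes: x right, y down, z forward; pixel columns grow to the right and rows downward; lengths in mm; the calibration is good to about 2 mm. A picture is of the moment at which its call begins: read the wrist's pose just before it. camera_info takes no time and is no camera call; for the wrist camera it gives the pose at the moment of the call.
- job.hand_in(): hands the job in; it is judged then, once.
Trained networks look in the newest picture that a camera, given by its name, has taken for a name from the list of things; names that differ only in an ending like _2 or _b are one class to them, and where a whole thing is asked for, a point or a joint stands for the part that bears it (a point fixed in the world has none). Each returns a list of dicts, best first, with "conf" (0 to 1); they miss things now and then, are a little off and sometimes report something else, mostly with a low value. They report only what shows in the picture. A call takes as long as a camera call. They do not tell look-alikes from the thing itself.
- boxes_of(camera, thing): "rect" ([left, top, right, bottom] in pixels, round what is visible of it).
- trace(camera, thing): "region" (480x640 bool, what is visible of it) and "rect" ([left, top, right, bottom] in pixels, round what is visible of it).
The state is a dict: "t": time; "joints": joint angles; "joint_velocities": joint speeds; "tau": joint torques, N m; "eef_pos": TCP position; "orientation": TCP orientation; "contact_force": force on the tool from outside, world axes, zero at the start; "torque": the same for the moment, N m; "gripper_width": finger opening in mm; "finger_force": force on a finger pad.
Only numpy, scipy, OpenCV 4.12 (cv2) and the standard library are available. Lean on these libraries where they do the work, as an engineer would, in place of code of your own. Each camera call takes 0.05 s, during which the arm holds its last target. There are 200 camera calls.

TASK

Lay every white porcelain fuse carrier on the ledge into the grey fuse box, each upright in a bay of its own so that it lies across both brass bars. Then shut the lid fully, swing the brass hasp right down over its staple and drop the red-headed pin through the staple's eye from above until its flange rests on the staple; only when the box is pinned, slide the changeover switch to its green mark. Leave the padlock, torch and mallet where they lie.

Things in the scene. Friction and masses are not known exactly. Their poses are not given: they have to be found in the camera images.
- carrier1_mid (a point): white porcelain fuse carrier with a red spot on top, loose, may be absent; point at its centre, 26 mm above its underside. Lower part 90 x 40 x 28 mm, upper part (the grip, same width) 50 x 40 x 24 mm, 52 mm high in all; x along its 90 mm length, z up. Ends are alike. About 0.25 kg.
- carrier2_mid (a point): white porcelain fuse carrier with a red spot on top, loose, may be absent; point at its centre, 26 mm above its underside. Lower part 90 x 40 x 28 mm, upper part (the grip, same width) 50 x 40 x 24 mm, 52 mm high in all; x along its 90 mm length, z up. Ends are alike. About 0.25 kg.
- carrier3_mid (a point): white porcelain fuse carrier with a red spot on top, loose, may be absent; point at its centre, 26 mm above its underside. Lower part 90 x 40 x 28 mm, upper part (the grip, same width) 50 x 40 x 24 mm, 52 mm high in all; x along its 90 mm length, z up. Ends are alike. About 0.25 kg.
- carrier4_mid (a point): white porcelain fuse carrier with a red spot on top, loose, may be absent; point at its centre, 26 mm above its underside. Lower part 90 x 40 x 28 mm, upper part (the grip, same width) 50 x 40 x 24 mm, 52 mm high in all; x along its 90 mm length, z up. Ends are alike. About 0.25 kg.
- fusebox: grey open-topped fuse box fixed to the ledge; origin on the ledge under its centre, x towards the lid's hinge side (the staple is on the -x front), y along its width, z up. Outside 135 (x) x 302 (y) x 80 mm high, walls 5 mm. Inside, two brass bars run along y at x = -28 and +28 mm, tops at z = 11 mm; four bays are centred at y = -99, -33, 33 and 99 mm.
- bay1 (a point): middle of one of the four like bays of the fuse box, at the height of the bars' tops (x = 0, y = 99, z = 11 mm of the box; axes as the box's). Bay 48 mm wide in y between blue porcelain ridges 18 mm wide that stand 5 mm above the bars, 125 mm long in x. A carrier lies in it with its length along x, its centre then 26 mm above this point. Any carrier fits any bay.
- lid (a joint): angle of the grey hinged lid (rad): 0 shut, 1.6 to 1.8 at the start (upright, leaning a little back), stop at 1.95. A plate 137 x 302 x 8 mm, 0.35 kg, no knob, with a rubber hold-down strip 13.5 thick on its inner face: push it over from behind, press it down. Stiff hinge: stays where left, takes about 5 N at its free edge, which lies at the box's front when shut.
- lid_hinge (a point): point on the lid's hinge line, which runs along the box's y, at mid-width (x = 67.5, y = 0, z = 80.5 mm of the box); it lies on the lid's inner face (the lower one when shut), and its axes turn with the lid
- hasp (a joint): angle of the brass hasp relative to the lid (rad): 0 hanging straight down over the staple when the lid is shut; grows as its end swings outward (to the box's -x) and up, about 1.57 sticking straight out; stop at 2.3; starts at 1.6 to 2.1. Stiff hinge: stays where it is left, takes about 1.5 N at its end.
- hasp_hinge (a point): middle of the hasp's hinge line, along the box's y at the lid's front edge (x = -73.5, y = 0, z = 84.5 mm of the box when shut); turns with the hasp, which runs to this frame's -z. Hasp: a plate 80 mm wide (y), 60 long, 4 thick, with a slot 36 mm wide, 22 to 44 mm from the hinge, that passes over the staple.
- staple_eye (a point): centre of the top of the staple's eye. The staple is a flat steel lug, 28 mm wide, 10 thick, that sticks out 46 mm from the middle of the box's front face; its vertical square eye is 18 x 18 mm, centred 32 mm out from the face (x = -99.5, y = 0, z = 56.5 mm of the box). Axes as the box's.
- pin_head (a point): centre of the 44 mm high head of the retaining pin, loose, 0.08 kg; z up along the pin. Red grip 22 mm across, 38 high, on a red flange 28 mm across, 6 high; below it a steel shank 10 mm across, 50 long, with a tapered end. The flange's underside is 22 mm below this point and rests on the staple (or on the parking block) when the pin is right in.
- pin_block: wooden parking block fixed to the ledge, 60 x 60 x 56 mm high, in whose hole (18 mm, vertical) the pin stands at the start; origin under its centre
- changeover (a joint): position (m) of the changeover switch's black grip along its track: 0 at the yellow mark (generator), 0.05 at the red mark (off), 0.10 at the green mark (mains); end stop at 0.12. Starts at 0 to 0.06. It stays where it is left and takes about 2 N.
- changeover_top (a point): top centre of the black sliding grip; 28 mm across the track, 20 mm along it, 40 mm high, standing on the track 14.5 mm above the ledge (this point at 54.5 mm); it slides along its +y
- changeover_base: the changeover switch's grey track fixed to the ledge on a white panel 110 x 200 mm with coloured marks on both sides of the track; origin under its centre, grip slides along +y; track 40 mm wide, 14 mm high; the yellow, red and green marks are at y = -60, -10 and +40 mm
- padlock: steel padlock lying flat, body 52 x 50 x 22 (mm), loose; leave it alone; origin under its middle
- torch: black torch lying down, 165 long, 54 across the head, red sliding switch on top (mm), loose; leave it alone; origin under its middle
- mallet: wooden mallet lying down, 200 long, head 50 x 90 x 52 (mm), loose; leave it alone; origin under its middle
Things that resemble listed ones, but are neither listed nor needed, are in the scene too. Of the things like the part that bears pin_head, leave any that is pink; of the rest the smaller one is meant.

How it is judged (in metres and radians):
On the way, in this order (a step that is already met when the one before it is completed fails the run):
1. every carrier lies in a bay of the open fuse box (x of carrier1_mid in the frame of fusebox between -0.022 and 0.022 m and y of carrier1_mid in the frame of fusebox between -0.125 and 0.125 m and z of carrier1_mid in the frame of fusebox between 0.033 and 0.0405 m and angle between each of carrier1_mid, carrier2_mid, carrier3_mid, carrier4_mid's own z axis and vertical below 0.1 rad and angle between the x axis of each of carrier1_mid, carrier2_mid, carrier3_mid, carrier4_mid and the x axis of fusebox, either way round below 0.2 rad and x of carrier2_mid in the frame of fusebox between -0.022 and 0.022 m and y of carrier2_mid in the frame of fusebox between -0.125 and 0.125 m and z of carrier2_mid in the frame of fusebox between 0.033 and 0.0405 m and x of carrier3_mid in the frame of fusebox between -0.022 and 0.022 m and y of carrier3_mid in the frame of fusebox between -0.125 and 0.125 m and z of carrier3_mid in the frame of fusebox between 0.033 and 0.0405 m and x of carrier4_mid in the frame of fusebox between -0.022 and 0.022 m and y of carrier4_mid in the frame of fusebox between -0.125 and 0.125 m and z of carrier4_mid in the frame of fusebox between 0.033 and 0.0405 m and value of joint lid above 0.8 rad), for 0.2 s.
2. the lid is shut (value of joint lid below 0.04 rad), for 0.2 s.
3. the hasp is down over the staple, lid still shut (value of joint lid below 0.04 rad and value of joint hasp below 0.12 rad), for 0.2 s.
4. the pin stands through the staple's eye, hasp and lid still closed (all of step 3 and horizontal distance between pin_head and staple_eye below 0.012 m and z of pin_head in the frame of staple_eye between 0.016 and 0.027 m and angle between pin_head's own z axis and vertical below 0.15 rad), for 0.2 s.
5. the changeover grip is at the green mark (value of joint changeover between 0.093 and 0.107 m), for 0.2 s.
At the end, for the whole second after the job is handed in: Every carrier present lies level in a bay across both bars (seated within 4 mm in height); lid within 0.04 rad of shut; hasp within 0.12 rad of hanging straight; pin upright in the eye, flange on the staple within 5 mm; switch within 7 mm of the green mark; all at rest (all of step 4 and all of step 5 and x of carrier1_mid in the frame of fusebox between -0.022 and 0.022 m and y of carrier1_mid in the frame of fusebox between -0.125 and 0.125 m and z of carrier1_mid in the frame of fusebox between 0.033 and 0.0405 m and angle between each of carrier1_mid, carrier2_mid, carrier3_mid, carrier4_mid's own z axis and vertical below 0.1 rad and angle between the x axis of each of carrier1_mid, carrier2_mid, carrier3_mid, carrier4_mid and the x axis of fusebox, either way round below 0.2 rad and x of carrier2_mid in the frame of fusebox between -0.022 and 0.022 m and y of carrier2_mid in the frame of fusebox between -0.125 and 0.125 m and z of carrier2_mid in the frame of fusebox between 0.033 and 0.0405 m and x of carrier3_mid in the frame of fusebox between -0.022 and 0.022 m and y of carrier3_mid in the frame of fusebox between -0.125 and 0.125 m and z of carrier3_mid in the frame of fusebox between 0.033 and 0.0405 m and x of carrier4_mid in the frame of fusebox between -0.022 and 0.022 m and y of carrier4_mid in the frame of fusebox between -0.125 and 0.125 m and z of carrier4_mid in the frame of fusebox between 0.033 and 0.0405 m and velocity of joint changeover below 0.005 m/s and linear speed of each of carrier1, carrier2, carrier3, carrier4, pin below 0.02 m/s); the robot touches nothing.
It fails at once if a thing that is not part of the job is moved more than 40 mm (distance of any of padlock, torch, mallet from where it was at the start of the episode above 0.04 m).
Of carrier1, carrier2, carrier3, carrier4 only 2 to 4 are there at a start; the rules pass over those that are not, and their reading is None.
At some moment in a run one of carrier1, carrier2, carrier3, carrier4 may be knocked a few centimetres aside while the robot is not near it.
It also fails if it takes over 210 s, if anything falls off the work surface, if the arm or the gripper's body presses on something with over 40 N, if the wrist force passes 120 N, or if a joint passes its speed limit or range.

## Working session

There is one attempt and no reset: what is moved stays moved. The work goes in short steps, Python scripts to look and compute and a shell command to move; the robot and the scene stay as the last step left them, time stands still between calls to the robot, and variables do not carry over. Pictures are saved under pics/ and viewed, at most 14 in all, crops included, and the job is handed in when it is done.

```bash
mkdir -p pics
cat > h.py <<'E'
import numpy as np, cv2
from workcell import get_obs, imaging, job, boxes_of, trace, r
def cam(n):
    c=imaging.camera_info(n); R,_=cv2.Rodrigues(np.array(c["rvec"],float)); return np.array(c["mtx"],float),R,np.array(c["tvec"],float).ravel()
def cloud(d,n):
    K,R,t=cam(n); v,u=np.mgrid[0:480,0:640]
    p=np.stack([(u-K[0,2])/K[0,0]*d,(v-K[1,2])/K[1,1]*d,d],-1)
    P=(p-t)@R; P[d<=0]=np.nan; return P
def snap(n,save=None):
    im,d=imaging.snapshot(n); 
    if save: cv2.imwrite("pics/"+save,im)
    return im,cloud(d,n)
def tool():
    from scipy.spatial.transform import Rotation as Ro
    o=get_obs(); q=o["orientation"]; return np.array(o["eef_pos"]),Ro.from_quat([q[1],q[2],q[3],q[0]]),o
E
python3 - <<'E'
from h import *
p,R,o=tool(); print(o["t"],p,R.as_matrix().round(3),o["gripper_width"])
for n in("scene","side","wrist"):
    im,P=snap(n,n+"0.png"); np.save(n+"0.npy",P)
    print(n,cam(n)[2], -cam(n)[1].T@cam(n)[2])
E
```

```text
0.0 [ 150.33989247 -657.45987666  232.7113068 ] [[ 0.975  0.223 -0.001]
 [ 0.223 -0.975  0.002]
 [-0.    -0.002 -1.   ]] 87.98941763027243
scene [ 403.03126105 -246.35813846 1599.98551096] [1034.97293204  607.061257   1159.04608418]
side [406.95506101 272.07922879 758.14186596] [-84.32887028 647.2793871  623.16663423]
wrist [-674.03290316  -30.71747534  390.00475454] [ 218.70928671 -641.88902055  384.07337788]
```

View pics/scene0.png

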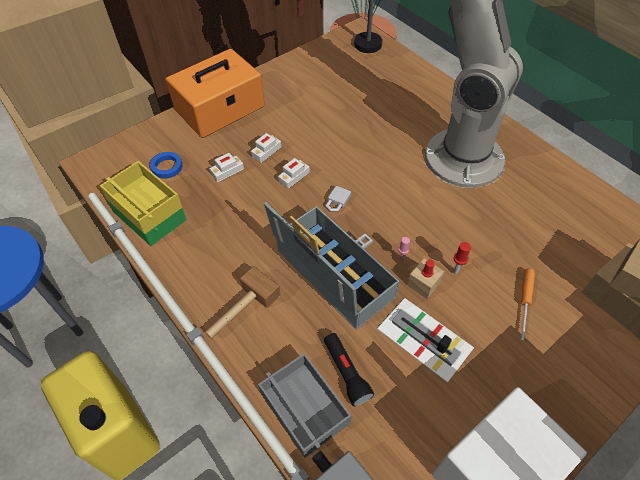

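View pics/side0.png

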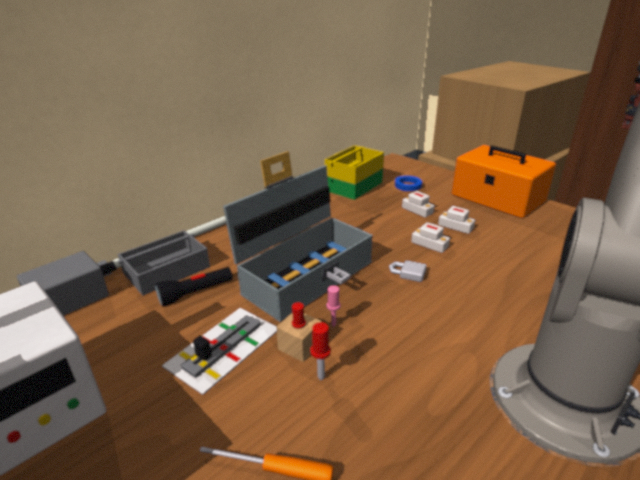

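The scene view shows three carriers at about (226,165), (265,147) and (293,171). The box is near (335,265), with its staple at (363,240) and the lid upright. There are red pins at (429,270), in the block, and at (462,253), which is larger, plus a pink one at (404,244). The switch is at (444,343). The side view shows the same things, with the hasp at (277,167) above the lid.

```bash
cat > m0.py <<'E'
from h import *
for n in("scene","side"):
    P=np.load(n+"0.npy")
    imaging.snapshot(n)
    for th in("carrier1_mid","fusebox","pin_head","pin_block","changeover_top","changeover_base","padlock","torch","mallet","staple_eye","hasp","lid"):
        try: L=trace(n,th)
        except Exception as e: print(n,th,e); continue
        for k in L:
            if k["conf"]<.3: continue
            X=P[k["region"]]; X=X[~np.isnan(X[:,0])]
            zt=np.percentile(X[:,2],97); T=X[X[:,2]>zt-6]
            rc=cv2.minAreaRect(T[:,:2].astype(np.float32))
            print(n,th,round(k["conf"],2),k["rect"],"ztop",zt.round(1),"med",np.median(T,0).round(0),"rect",np.round(rc[0]),np.round(rc[1]),round(rc[2],1),"ext",X.min(0).round(),X.max(0).round())
E
python3 m0.py
```

```text
scene carrier1_mid 0.8 [276.8, 160.9, 311.8, 189.5] ztop 53.8 med [ 447. -253.   51.] rect [ 446. -253.] [51. 38.] 8.4 ext [ 386. -292.   -0.] [ 493. -229.   58.]
scene fusebox 0.86 [264.6, 202.0, 399.4, 329.1] ztop 238.7 med [656.  75. 265.] rect [655.  74.] [11. 82.] 3.8 ext [ 419. -148.  -11.] [660. 225. 283.]
scene pin_head 0.8 [451.2, 242.5, 470.9, 272.9] ztop 121.7 med [326. 266. 119.] rect [326. 265.] [24. 22.] 44.5 ext [294. 250.  -0.] [342. 282. 126.]
scene pin_head 0.57 [423.1, 259.5, 435.6, 277.2] ztop 101.5 med [412. 238.  99.] rect [411. 237.] [19. 21.] 84.5 ext [401. 226.  49.] [424. 250. 103.]
scene pin_head 0.47 [397.2, 238.2, 411.0, 257.4] ztop 95.5 med [406. 150.  93.] rect [406. 151.] [20. 21.] 12.6 ext [351.  96.  -4.] [420. 163.  98.]
scene pin_block 0.86 [408.2, 259.5, 439.6, 301.1] ztop 58.9 med [420. 244.  56.] rect [411. 237.] [62. 61.] 11.4 ext [370. 184.  -6.] [448. 272. 102.]
scene changeover_top 0.63 [434.8, 335.8, 452.0, 354.0] ztop 56.4 med [506. 388.  54.] rect [507. 389.] [27. 20.] 14.0 ext [493. 379.  13.] [522. 400.  59.]
scene changeover_base 0.63 
[... 3423 characters left out ...]
.  45.] rect [710. 327.] [79. 35.] 67.1 ext [671. 202.   0.] [776. 368.  50.]
side mallet 0.56 [262.3, 150.1, 291.2, 190.8] ztop 280.6 med [654.  72. 278.] rect [655.  73.] [ 9. 78.] 2.7 ext [  640. -1049.  -428.] [1959.  114.  283.]
side staple_eye 0.86 [220.6, 153.7, 371.0, 318.7] ztop 240.0 med [651.  77. 261.] rect [652.  72.] [15. 82.] 1.4 ext [  407. -1076.  -511.] [1962.  227.  283.]
side hasp 0.59 [261.0, 150.4, 292.6, 192.0] ztop 281.0 med [654.  73. 279.] rect [655.  72.] [ 9. 79.] 2.7 ext [  640. -1049.  -458.] [1961.  114.  283.]
side lid 0.78 [222.5, 148.6, 331.9, 264.2] ztop 267.3 med [653.  75. 273.] rect [654.  73.] [11. 80.] 0.9 ext [  615. -1298.  -578.] [1962.  224.  283.]
```

```bash
cat > m1.py <<'E'
from h import *
for n in("scene","side"):
    P=np.load(n+"0.npy"); X=P.reshape(-1,3); X=X[~np.isnan(X[:,0])]
    m=(X[:,0]>350)&(X[:,0]<680)&(X[:,1]<-190)&(X[:,1]>-520)
    for lo,hi in((44,60),(20,35)):
        Y=X[m&(X[:,2]>lo)&(X[:,2]<hi)]
        g=np.zeros((400,400),np.uint8); ij=np.round(Y[:,:2]-[330,-560]).astype(int); g[ij[:,0].clip(0,399),ij[:,1].clip(0,399)]=255
        g=cv2.dilate(g,np.ones((7,7))); N,lab=cv2.connectedComponents(g)
        l=lab[ij[:,0].clip(0,399),ij[:,1].clip(0,399)]
        for k in range(1,N):
            Z=Y[l==k]
            if len(Z)<20: continue
            rc=cv2.minAreaRect(Z[:,:2].astype(np.float32)); print(n,(lo,hi),len(Z),np.round(rc[0],1),np.round(rc[1]),round(rc[2],1),"z",np.median(Z[:,2]).round(1))
    m=(X[:,0]>440)&(X[:,0]<720)&(X[:,1]>-150)&(X[:,1]<260)
    Z=X[m&(X[:,2]>76)&(X[:,2]<83)]; rc=cv2.minAreaRect(Z[:,:2].astype(np.float32)); print(n,"rim",np.round(rc[0],1),np.round(rc[1]),round(rc[2],2))
    Z=X[m&(X[:,2]>50)&(X[:,2]<60)&(X[:,0]<520)&(abs(X[:,1]-65)<60)]
    print(n,"staple?",len(Z),Z.min(0).round(),Z.max(0).round(),np.median(Z,0).round())
    Z=X[m&(X[:,2]>110)&(X[:,2]<230)&(X[:,0]>580)]
    for a in range(110,290,15):
        W=X[m&(abs(X[:,2]-a)<4)]
        if len(W)>5: print(a,"x",np.percentile(W[:,0],[3,50,97]).round(),"y",np.percentile(W[:,1],[3,97]).round(),end=" | ")
    print()
E
python3 m1.py
```

```text
scene (44, 60) 183 [ 448.7 -387.2] [53. 45.] 7.5 z 50.8
scene (44, 60) 203 [ 446.3 -254.4] [44. 53.] 88.7 z 50.4
scene (44, 60) 198 [ 582.8 -394.1] [42. 51.] 84.3 z 50.8
scene (20, 35) 194 [ 445.3 -254. ] [94. 44.] 6.4 z 26.2
scene (20, 35) 179 [ 446.8 -386. ] [94. 43.] 10.7 z 26.9
scene (20, 35) 211 [ 583.7 -393.7] [48. 93.] 86.2 z 26.8
scene rim [566.   70.7] [144. 304.] 1.77
scene staple? 169 [447.   5.  50.] [503. 124.  60.] [479.  67.  55.]
110 x [636. 640. 646.] y [-63. 222.] | 125 x [637. 642. 647.] y [-67. 218.] | 140 x [635. 643. 649.] y [-64. 223.] | 155 x [637. 644. 650.] y [-68. 223.] | 170 x [624. 646. 652.] y [-54. 222.] | 185 x [643. 649. 653.] y [-65. 222.] | 200 x [646. 651. 655.] y [-60. 217.] | 215 x [642. 649. 655.] y [-67. 218.] | 230 x [649. 652. 653.] y [ 38. 112.] | 245 x [651. 653. 656.] y [ 34. 113.] | 260 x [651. 656. 658.] y [ 39. 113.] | 275 x [653. 657. 659.] y [ 35. 112.] | 
side (44, 60) 204 [ 441.9 -255.2] [50. 43.] 6.4 z 53.2
side (44, 60) 176 [ 445.  -390.8] [49. 45.] 9.7 z 53.0
side (44, 60) 149 [ 579.7 -395.9] [54. 44.] 0.6 z 52.8
side (20, 35) 251 [ 442.4 -254.9] [90. 45.] 10.2 z 28.8
side (20, 35) 229 [ 444.6 -385.7] [91. 43.] 14.0 z 28.9
side (20, 35) 178 [ 579.9 -393.8] [45. 91.] 89.0 z 28.0
side rim [562.2  68.8] [144. 305.] 1.28
side staple? 302 [445.   6.  50.] [497. 125.  60.] [481.  70.  56.]
110 x [626. 631. 637.] y [-68. 218.] | 125 x [627. 630. 637.] y [-65. 222.] | 140 x [616. 621. 631.] y [-54. 218.] | 155 x [618. 623. 633.] y [-56. 220.] | 170 x [620. 631. 643.] y [-60. 212.] | 185 x [634. 639. 645.] y [-67. 219.] | 200 x [636. 640. 646.] y [-66. 218.] | 215 x [638. 643. 650.] y [-68. 218.] | 230 x [643. 647. 649.] y [ 36. 110.] | 245 x [645. 649. 652.] y [ 35. 111.] | 260 x [648. 651. 655.] y [ 35. 111.] | 275 x [651. 653. 657.] y [ 36. 111.] |
```

View pics/wrist0.png

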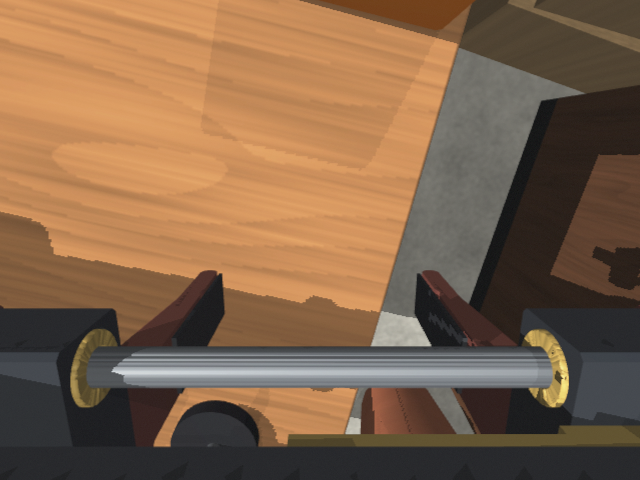

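The wrist view shows only bare table edge, with the fingers at left and right, so I'll move it above the carriers.

```bash
cat >> h.py <<'E'
def go(xyz,yaw=None):
    "print tool-frame turn/shift (deg, m) to world xyz mm, tool down with tool-x at yaw deg"
    p,R,o=tool(); s=R.inv().apply(np.array(xyz)-p)/1000
    t=np.zeros(3)
    if yaw is not None:
        from scipy.spatial.transform import Rotation as Ro
        c,s_=np.cos(np.radians(yaw)),np.sin(np.radians(yaw))
        G=Ro.from_matrix(np.array([[c,s_,0],[s_,-c,0],[0,0,-1.]])); t=np.degrees((R.inv()*G).as_rotvec())
    print("t",round(o["t"],2),"at",p.round(1),"yaw",np.degrees(np.arctan2(*R.as_matrix()[1::-1,0])).round(1),"turn",t.round(1),"shift",s.round(4),"F",np.round(o["contact_force"],1),"w",round(o["gripper_width"],1),"ff",np.round(o["finger_force"],1),"j",np.round(o["joints"],2))
E
python3 -m pendant '[[[0,0,-88],[0.431,-0.248,-0.067],0],[[0,0,-88],[0.431,-0.248,-0.067],0],[[0,0,-88],[0.431,-0.248,-0.067],0],[[0,0,-88],[0.431,-0.248,-0.067],0],[[0,0,-88],[0.431,-0.248,-0.067],0],[[0,0,-88],[0.431,-0.248,-0.067],0],[[0,0,-88],[0.431,-0.248,-0.067],0],[[0,0,-88],[0.431,-0.248,-0.067],0],[[0,0,-88],[0.431,-0.248,-0.067],0],[[0,0,-88],[0.431,-0.248,-0.067],0],[[0,0,-88],[0.431,-0.248,-0.067],0],[[0,0,-88],[0.431,-0.248,-0.067],0]]'
python3 -c "
from h import *
go([515,-320,300],188)"
```

```text
t: 2.45
eef_pos: [515.2, -319.9, 301.1]
orientation: [0.0, 0.648, 0.761, -0.0]
contact_force: [0.4, -0.2, 0.8]
gripper_width: 87.6
finger_force: 0.0
t 2.45 at [ 515.2 -319.9  301.1] yaw 99.2 turn [ -0.    0.  -88.8] shift [-0.     -0.0002  0.0011] F [ 0.4 -0.2  0.8] w 87.6 ff 0.0 j [ 0.79  0.34 -0.44  1.62  0.16  1.21  0.48]
```

```bash
python3 -m pendant '[[[0,0,-89],[0,0,0],0],[[0,0,-89],[0,0,0],0],[[0,0,-89],[0,0,0],0],[[0,0,-89],[0,0,0],0],[[0,0,-89],[0,0,0],0],[[0,0,-89],[0,0,0],0],[[0,0,-89],[0,0,0],0],[[0,0,-89],[0,0,0],0],[[0,0,-89],[0,0,0],0],[[0,0,-89],[0,0,0],0],[[0,0,-89],[0,0,0],0],[[0,0,-89],[0,0,0],0]]' >/dev/null
cat > carr.py <<'E'
from h import *
import sys
def carriers(n="wrist",save=None,zt=(44,60),zl=(20,35),lim=(350,680,-520,-150)):
    im,P=snap(n,save); ok=~np.isnan(P[...,0])
    m=ok&(P[...,0]>lim[0])&(P[...,0]<lim[1])&(P[...,1]>lim[2])&(P[...,1]<lim[3])
    for lo,hi in(zt,zl):
        g=(m&(P[...,2]>lo)&(P[...,2]<hi)).astype(np.uint8)
        N,lab,st,_=cv2.connectedComponentsWithStats(g)
        for k in range(1,N):
            if st[k,4]<300: continue
            Z=P[lab==k]; rc=cv2.minAreaRect(Z[:,:2].astype(np.float32)); a=rc[2]
            w=rc[1]
            if w[0]<w[1]: a-=90
            print(n,(lo,hi),len(Z),np.round(rc[0],1),np.round(sorted(w)),"yaw",round(a,1),"z",np.median(Z[:,2]).round(1))
if __name__=="__main__":
    carriers(save=sys.argv[1]); go([444,-254,120],187.5)
E
python3 carr.py wc1.png
```

```text
wrist (44, 60) 1987 [ 447.9 -390.9] [40. 50.] yaw 10.5 z 51.8
wrist (44, 60) 1942 [ 444.3 -258.2] [40. 50.] yaw 7.0 z 51.8
wrist (44, 60) 1578 [ 582.5 -396.8] [40. 50.] yaw -2.8 z 51.9
wrist (20, 35) 1416 [ 448.  -390.8] [40. 90.] yaw 10.5 z 28.0
wrist (20, 35) 1420 [ 444.3 -258.3] [40. 90.] yaw 7.8 z 28.0
wrist (20, 35) 1058 [ 582.6 -396.8] [40. 89.] yaw -2.9 z 28.1
t 3.5 at [ 513.9 -321.7  300.4] yaw -174.5 turn [-0. -0. -2.] shift [0.0631 0.0741 0.1804] F [-0.  -0.3  0.1] w 88.1 ff 0.0 j [ 1.    0.4  -0.72  1.61  0.27  1.24  1.89]
```

View pics/wc1.png

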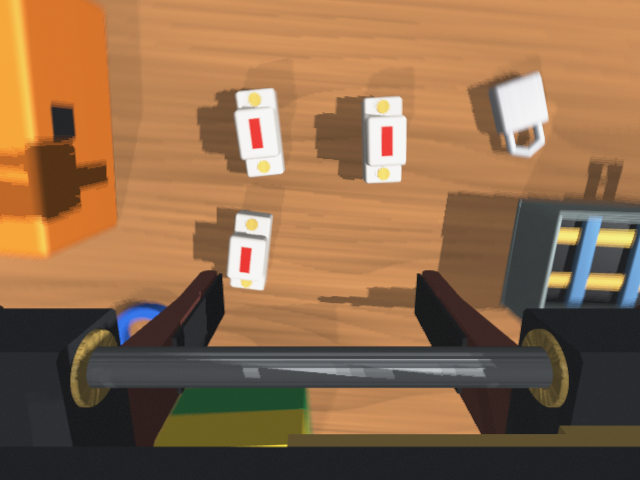

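The wrist view shows carriers at (258,132), (385,140) and (250,252), the padlock at (520,110), and the box edge at right. The wrist depth gives the right sizes: 40x50 grip and 40x90 base, with tops at 52 mm. I'll pick the first carrier now.

```bash
python3 -m pendant '[[[0,0,-2],[0.0634,0.071,0.1],0],[[0,0,-2],[0.0634,0.071,0.15],0],[[0,0,-2],[0.0634,0.071,0.18],0],[[0,0,-2],[0.0634,0.071,0.2],0],[[0,0,-2],[0.0634,0.071,0.225],0],[[0,0,-2],[0.0634,0.071,0.25],0],[[0,0,-2],[0.0634,0.071,0.267],0],[[0,0,-2],[0.0634,0.071,0.267],0],[[0,0,-2],[0.0634,0.071,0.267],255],[[0,0,-2],[0.0634,0.071,0.267],255],[[0,0,-2],[0.0634,0.071,0.267],255],[[0,0,-2],[0.0634,0.071,0.267],255]]'
python3 -c "
from h import *
go([444,-257,220])"
```

```text
t: 4.5
eef_pos: [446.8, -257.0, 35.8]
orientation: [0.002, -0.058, 0.998, -0.001]
contact_force: [-1.7, -0.5, 0.4]
gripper_width: 64.5
finger_force: 0.0
t 4.5 at [ 446.8 -257.    35.8] yaw -173.3 turn [0. 0. 0.] shift [ 0.0022 -0.0002 -0.1842] F [-1.7 -0.5  0.4] w 64.5 ff 0.0 j [ 0.88  0.57 -0.6   2.05  0.52  0.66  1.62]
```

```bash
python3 -m pendant '[[[0,0,0],[0.001,0,0],255],[[0,0,0],[0.001,0,0],255],[[0,0,0],[0.001,0,0],255],[[0,0,0],[0.001,0,0],255],[[0,0,0],[0.001,0,0],255],[[0,0,0],[0.001,0,0],255],[[0,0,0],[0.001,0,-0.02],255],[[0,0,0],[0.001,0,-0.06],255],[[0,0,0],[0.001,0,-0.1],255],[[0,0,0],[0.001,0,-0.14],255],[[0,0,0],[0.001,0,-0.18],255],[[0,0,0],[0.001,0,-0.22],255]]'
python3 -c "
from h import *
go([600,-20,250],181.6)"
```

```text
t: 5.5
eef_pos: [443.2, -255.3, 254.8]
orientation: [-0.001, -0.059, 0.998, 0.001]
contact_force: [0.5, -1.5, -2.7]
gripper_width: 39.6
finger_force: 30.0
t 5.5 at [ 443.2 -255.3  254.8] yaw -173.2 turn [ 0.1 -0.1  5.2] shift [-0.1836  0.2151  0.0049] F [ 0.5 -1.5 -2.7] w 39.6 ff 30.0 j [ 1.06  0.27 -0.78  1.87  0.22  1.08  1.89]
```

```bash
python3 -m pendant '[[[0,0,5.2],[-0.165,0.308,-0.005],255],[[0,0,5.2],[-0.165,0.308,-0.005],255],[[0,0,5.2],[-0.165,0.308,-0.005],255],[[0,0,5.2],[-0.165,0.308,-0.005],255],[[0,0,5.2],[-0.165,0.308,-0.005],255],[[0,0,5.2],[-0.165,0.308,-0.005],255],[[0,0,5.2],[-0.165,0.308,-0.005],255],[[0,0,5.2],[-0.165,0.308,-0.005],255],[[0,0,5.2],[-0.165,0.308,-0.005],255],[[0,0,5.2],[-0.165,0.308,-0.005],255],[[0,0,5.2],[-0.165,0.308,-0.005],255]]'
python3 - <<'E'
from h import *
im,P=snap("wrist","wb1.png"); np.save("wb1.npy",P)
X=P.reshape(-1,3); X=X[~np.isnan(X[:,0])]
m=(X[:,0]>430)&(X[:,0]<660)&(X[:,1]>-120)&(X[:,1]<260)
Z=X[m&(X[:,2]>77)&(X[:,2]<83)]; rc=cv2.minAreaRect(Z[:,:2].astype(np.float32)); print("rim",np.round(rc[0],1),np.round(rc[1],1),rc[2],np.median(Z[:,2]))
Z=X[m&(X[:,2]>52)&(X[:,2]<60)&(X[:,0]<490)]; print("staple",len(Z),Z.min(0).round(1),Z.max(0).round(1),np.median(Z,0).round(1))
rc=cv2.minAreaRect(Z[:,:2].astype(np.float32));print(rc)
go([560,70,200])
E
```

```text
t: 6.42
eef_pos: [571.0, 70.5, 257.6]
orientation: [-0.001, -0.015, 1.0, 0.0]
contact_force: [-0.0, -0.6, -3.1]
gripper_width: 39.8
finger_force: 30.0
rim [563.1  67.3] [136.4 302.7] 1.8222534656524658 79.72452594732661
staple 1754 [430.   50.1  52. ] [489.7 260.   59.3] [444.1 208.1  56.1]
((458.3846130371094, 155.5079345703125), (43.197574615478516, 213.81724548339844), 6.96834659576416)
t 6.47 at [570.9  68.8 257.5] yaw -178.4 turn [0. 0. 0.] shift [0.0107 0.0016 0.0576] F [ 0.3  0.3 -2.1] w 39.9 ff 30.0 j [ 0.43  0.41 -0.85  1.73  0.34  1.16  1.08]
```

View pics/wb1.png

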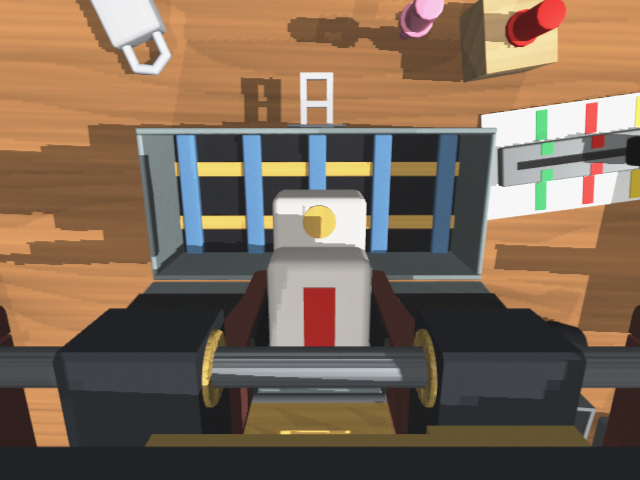

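The box fills the view at x 140–495, y 130–280. Its staple is at (317,98), and the pin block is at (515,40). The arm was still settling, so I'll measure again.

```bash
cat > box.py <<'E'
from h import *
def mb():
    a=tool()[0]; im,P=snap("wrist"); b=tool()[0]; print("moved",(b-a).round(2))
    np.save("wb.npy",P); X=P.reshape(-1,3); X=X[~np.isnan(X[:,0])]
    m=(X[:,0]>430)&(X[:,0]<660)&(X[:,1]>-120)&(X[:,1]<260)
    Z=X[m&(X[:,2]>77)&(X[:,2]<83)]; rc=cv2.minAreaRect(Z[:,:2].astype(np.float32)); print("rim",np.round(rc[0],1),np.round(rc[1],1),round(rc[2],2),np.median(Z[:,2]))
    Z=X[(abs(X[:,2]-56.5)<4)&(X[:,0]<494)&(X[:,0]>435)&(abs(X[:,1]-67)<30)]; rc=cv2.minAreaRect(Z[:,:2].astype(np.float32)); print("staple",len(Z),np.round(rc[0],1),np.round(rc[1],1),round(rc[2],2),np.median(Z[:,2]).round(1))
    for nm,lo,hi,c,rr in(("pin",95,106,(409,237),25),("block",52,60,(409,237),50),("grip",50,60,(505,388),40)):
        Z=X[(X[:,2]>lo)&(X[:,2]<hi)&(np.hypot(X[:,0]-c[0],X[:,1]-c[1])<rr)]
        if len(Z)>20: rc=cv2.minAreaRect(Z[:,:2].astype(np.float32)); print(nm,len(Z),np.round(rc[0],1),np.round(rc[1],1),round(rc[2],1),np.median(Z[:,2]).round(1))
mb()
E
python3 -m pendant '[[[0,0,0],[0,0,0],255],[[0,0,0],[0,0,0],255],[[0,0,0],[0,0,0],255]]' | head -2
python3 -c "
import box
from h import go
for y in(-99,-33,33,99):
  go([560+.5-.03*y,68+y,200],181.6)"
```

```text
t: 6.72
eef_pos: [571.4, 67.7, 258.3]
moved [0.01 0.24 0.07]
rim [562.9  69.4] [136.1 302. ] 1.9 79.83618994617694
staple 853 [470.5  66.4] [42.2 27.9] 1.27 56.6
pin 776 [412. 235.] [18.2 22.3] 0.1 99.9
block 3351 [412.1 235.9] [56.3 61.2] 10.9 56.1
t 6.77 at [571.4  68.  258.4] yaw -178.5 turn [-0.  -0.  -0.1] shift [ 0.0105 -0.0987  0.0585] F [-0.8 -0.1 -2.4] w 40.1 ff 30.0 j [ 0.43  0.41 -0.85  1.73  0.34  1.16  1.08]
t 6.77 at [571.4  68.  258.4] yaw -178.5 turn [-0.  -0.  -0.1] shift [ 0.0108 -0.0327  0.0584] F [-0.8 -0.1 -2.4] w 40.1 ff 30.0 j [ 0.43  0.41 -0.85  1.73  0.34  1.16  1.08]
t 6.77 at [571.4  68.  258.4] yaw -178.5 turn [-0.  -0.  -0.1] shift [0.0111 0.0334 0.0584] F [-0.8 -0.1 -2.4] w 40.1 ff 30.0 j [ 0.43  0.41 -0.85  1.73  0.34  1.16  1.08]
t 6.77 at [571.4  68.  258.4] yaw -178.5 turn [-0.  -0.  -0.1] shift [0.0114 0.0994 0.0583] F [-0.8 -0.1 -2.4] w 40.1 ff 30.0 j [ 0.43  0.41 -0.85  1.73  0.34  1.16  1.08]
```

Two independent features agree on the box: centre (562.9, 69.3), yaw 1.85°. I'll place carrier 1 in the +33 bay.

```bash
python3 -m pendant '[[[0,0,-0.3],[0.009,0.0345,0.02],255],[[0,0,-0.3],[0.009,0.0345,0.06],255],[[0,0,-0.3],[0.009,0.0345,0.1],255],[[0,0,-0.3],[0.009,0.0345,0.14],255],[[0,0,-0.3],[0.009,0.0345,0.17],255],[[0,0,-0.3],[0.009,0.0345,0.19],255],[[0,0,-0.3],[0.009,0.0345,0.202],255],[[0,0,-0.3],[0.009,0.0345,0.208],255],[[0,0,-0.3],[0.009,0.0345,0.21],255],[[0,0,-0.3],[0.009,0.0345,0.211],255],[[0,0,-0.3],[0.009,0.0345,0.211],255]]'
python3 -c "
from h import *
go([561.8,102.3,46],181.85)"
```

```text
t: 7.68
eef_pos: [562.6, 103.7, 48.7]
orientation: [0.001, -0.016, 1.0, 0.0]
contact_force: [1.1, 0.4, -2.3]
gripper_width: 39.6
finger_force: 30.0
t 7.68 at [562.6 103.7  48.7] yaw -178.2 turn [ 0.   0.1 -0. ] shift [ 0.0009 -0.0014  0.0027] F [ 1.1  0.4 -2.3] w 39.6 ff 30.0 j [ 0.24  0.66 -0.71  1.91  0.59  0.79  0.81]
```

```bash
python3 -m pendant '[[[0,0,0],[0.001,-0.001,0.001],255],[[0,0,0],[0.001,-0.001,0.002],255],[[0,0,0],[0.001,-0.001,0.003],255],[[0,0,0],[0.001,-0.001,0.003],255]]'
python3 -m pendant '[[[0,0,0],[0,0,0],104],[[0,0,0],[0,0,0],104],[[0,0,0],[0,0,0],104],[[0,0,0],[0,0,0],104],[[0,0,0],[0,0,-0.03],104],[[0,0,0],[0,0,-0.07],104],[[0,0,0],[0,0,-0.11],50],[[0,0,0],[0,0,-0.15],0],[[0,0,0],[0,0,-0.19],0],[[0,0,0],[0,0,-0.22],0]]'
python3 -c "
from h import *
go([447,-388,200],190.5)"
```

```text
t: 8.02
eef_pos: [561.1, 102.4, 45.1]
orientation: [0.001, -0.016, 1.0, -0.0]
contact_force: [0.3, -0.9, 2.8]
gripper_width: 39.8
finger_force: 30.0
t: 8.85
eef_pos: [561.1, 103.2, 268.0]
orientation: [0.001, -0.017, 1.0, 0.0]
contact_force: [0.7, 0.6, 0.5]
gripper_width: 75.0
finger_force: 0.0
t 8.85 at [561.1 103.2 268. ] yaw -178.1 turn [ 0.   0.2 -8.6] shift [ 0.1305 -0.4872  0.0673] F [0.7 0.6 0.5] w 75.0 ff 0.0 j [ 0.39  0.4  -0.87  1.73  0.33  1.17  1.02]
```

```bash
python3 -m pendant '[[[0,0,-8.6],[0.077,-0.491,0.038],0],[[0,0,-8.6],[0.077,-0.491,0.038],0],[[0,0,-8.6],[0.077,-0.491,0.038],0],[[0,0,-8.6],[0.077,-0.491,0.038],0],[[0,0,-8.6],[0.077,-0.491,0.038],0],[[0,0,-8.6],[0.077,-0.491,0.038],0],[[0,0,-8.6],[0.077,-0.491,0.038],0],[[0,0,-8.6],[0.077,-0.491,0.038],0],[[0,0,-8.6],[0.077,-0.491,0.038],0],[[0,0,-8.6],[0.077,-0.491,0.038],0],[[0,0,-8.6],[0.077,-0.491,0.038],0],[[0,0,-8.6],[0.077,-0.491,0.038],0]]' >/dev/null
python3 -m pendant '[[[0,0,0],[0,0,0],0],[[0,0,0],[0,0,0],0],[[0,0,0],[0,0,0],0],[[0,0,0],[0,0,0],0]]'
python3 -c "
from carr import *
carriers(); go([447,-388,34],190.5)"
```

```text
t: 10.18
eef_pos: [500.6, -388.6, 226.7]
orientation: [0.0, -0.093, 0.996, 0.0]
contact_force: [0.5, 0.2, 0.1]
gripper_width: 87.8
finger_force: 0.0
wrist (44, 60) 2824 [ 447.5 -390.2] [40. 50.] yaw 10.3 z 52.1
wrist (44, 60) 2166 [ 582.1 -397.3] [40. 50.] yaw -3.3 z 52.2
wrist (20, 35) 1038 [ 413.4 -396.5] [20. 39.] yaw -79.2 z 28.3
wrist (20, 35) 774 [ 482.6 -384. ] [18. 39.] yaw -79.7 z 28.3
wrist (20, 35) 1015 [ 549.3 -395.4] [24. 40.] yaw 87.0 z 28.2
t 10.23 at [ 500.6 -388.5  226.8] yaw -169.4 turn [0.  0.  0.1] shift [0.0527 0.0104 0.1928] F [0.  0.  0.2] w 87.6 ff 0.0 j [ 1.1   0.52 -0.75  1.63  0.38  1.14  2.01]
```

```bash
python3 -m pendant '[[[0,0,0],[0.052,0.009,0.03],0],[[0,0,0],[0.052,0.009,0.06],0],[[0,0,0],[0.052,0.009,0.1],0],[[0,0,0],[0.052,0.009,0.14],0],[[0,0,0],[0.052,0.009,0.17],0],[[0,0,0],[0.052,0.009,0.193],0],[[0,0,0],[0.052,0.009,0.193],0],[[0,0,0],[0.052,0.009,0.193],128],[[0,0,0],[0.052,0.009,0.193],255],[[0,0,0],[0.052,0.009,0.193],255],[[0,0,0],[0.052,0.009,0.193],255],[[0,0,0],[0.052,0.009,0.193],255]]'
python3 -m pendant '[[[0,0,0],[0,0,0],255],[[0,0,0],[0,0,0],255],[[0,0,0],[0,0,0],255],[[0,0,0],[0,0,0],255],[[0,0,0],[0,0,0],255],[[0,0,0],[0,0,-0.02],255],[[0,0,0],[0,0,-0.06],255],[[0,0,0],[0,0,-0.1],255],[[0,0,0],[0,0,-0.14],255],[[0,0,0],[0,0,-0.18],255],[[0,0,0],[0,0,-0.22],255],[[0,0,0],[0,0,-0.22],255]]'
python3 -c "
from h import *
go([563.9,36.3,200],181.85)"
```

```text
t: 11.23
eef_pos: [447.6, -391.8, 34.9]
orientation: [0.001, -0.091, 0.996, -0.001]
contact_force: [-0.3, -1.2, 0.4]
gripper_width: 58.1
finger_force: 0.0
t: 12.23
eef_pos: [450.6, -392.7, 261.4]
orientation: [0.004, -0.091, 0.996, -0.004]
contact_force: [1.2, -0.3, -2.1]
gripper_width: 40.1
finger_force: 30.0
t 12.23 at [ 450.6 -392.7  261.4] yaw -169.5 turn [-0.5  0.5  8.6] shift [-0.1889  0.4018  0.0592] F [ 1.2 -0.3 -2.1] w 40.1 ff 30.0 j [ 1.2   0.42 -0.78  1.68  0.32  1.16  2.09]
```

```bash
python3 -m pendant '[[[0,0,8.6],[-0.189,0.402,0.01],255],[[0,0,8.6],[-0.189,0.402,0.01],255],[[0,0,8.6],[-0.189,0.402,0.01],255],[[0,0,8.6],[-0.189,0.402,0.01],255],[[0,0,8.6],[-0.189,0.402,0.01],255],[[0,0,8.6],[-0.189,0.402,0.01],255],[[0,0,8.6],[-0.189,0.402,0.01],255],[[0,0,8.6],[-0.189,0.402,0.01],255],[[0,0,8.6],[-0.189,0.402,0.01],255],[[0,0,8.6],[-0.189,0.402,0.01],255],[[0,0,8.6],[-0.189,0.402,0.01],255],[[0,0,8.6],[-0.189,0.402,0.01],255]]' >/dev/null
python3 -m pendant '[[[0,0,0],[0,0,0],255],[[0,0,0],[0,0,0],255]]'
python3 -c "
from h import *
go([563.9,36.3,46],181.85)"
```

```text
t: 13.4
eef_pos: [559.2, 37.3, 242.4]
orientation: [-0.001, -0.016, 1.0, -0.0]
contact_force: [-0.2, -1.4, -2.6]
gripper_width: 39.7
finger_force: 30.0
t 13.4 at [559.2  37.3 242.4] yaw -178.2 turn [-0.  -0.1 -0. ] shift [-0.0049 -0.001   0.1964] F [-0.2 -1.4 -2.6] w 39.7 ff 30.0 j [ 0.51  0.41 -0.88  1.78  0.35  1.12  1.12]
```

```bash
python3 -m pendant '[[[0,0,0],[-0.005,-0.001,0.03],255],[[0,0,0],[-0.005,-0.001,0.07],255],[[0,0,0],[-0.005,-0.001,0.11],255],[[0,0,0],[-0.005,-0.001,0.15],255],[[0,0,0],[-0.005,-0.001,0.18],255],[[0,0,0],[-0.005,-0.001,0.19],255],[[0,0,0],[-0.005,-0.001,0.194],255],[[0,0,0],[-0.005,-0.001,0.197],255],[[0,0,0],[-0.005,-0.001,0.197],255],[[0,0,0],[-0.005,-0.001,0.197],255]]'
```

```text
t: 14.23
eef_pos: [566.2, 37.5, 48.2]
orientation: [0.002, -0.016, 1.0, 0.0]
contact_force: [0.7, 0.2, -1.7]
gripper_width: 39.6
finger_force: 30.0
```

```bash
python3 -m pendant '[[[0,0,0],[0.001,-0.001,0.0015],255],[[0,0,0],[0.001,-0.001,0.003],255],[[0,0,0],[0.001,-0.001,0.004],255],[[0,0,0],[0.001,-0.001,0.004],255]]'
python3 -m pendant '[[[0,0,0],[0,0,0],104],[[0,0,0],[0,0,0],104],[[0,0,0],[0,0,0],104],[[0,0,0],[0,0,0],104],[[0,0,0],[0,0,-0.03],104],[[0,0,0],[0,0,-0.07],104],[[0,0,0],[0,0,-0.11],50],[[0,0,0],[0,0,-0.15],0],[[0,0,0],[0,0,-0.19],0],[[0,0,0],[0,0,-0.22],0]]'
python3 -c "
from h import *
go([620,-395,230],177)"
```

```text
t: 14.57
eef_pos: [564.7, 36.3, 44.7]
orientation: [0.001, -0.016, 1.0, -0.001]
contact_force: [-4.9, -2.0, 14.9]
gripper_width: 39.9
finger_force: 30.0
t: 15.4
eef_pos: [564.3, 37.1, 265.8]
orientation: [0.001, -0.017, 1.0, 0.0]
contact_force: [0.2, 0.4, 0.3]
gripper_width: 75.2
finger_force: 0.0
t 15.4 at [564.3  37.1 265.8] yaw -178.1 turn [0.  0.2 4.9] shift [-0.0412 -0.4338  0.0358] F [0.2 0.4 0.3] w 75.2 ff 0.0 j [ 0.52  0.4  -0.89  1.74  0.33  1.16  1.14]
```

```bash
python3 -m pendant '[[[0,0,4.9],[-0.041,-0.434,0.036],0],[[0,0,4.9],[-0.041,-0.434,0.036],0],[[0,0,4.9],[-0.041,-0.434,0.036],0],[[0,0,4.9],[-0.041,-0.434,0.036],0],[[0,0,4.9],[-0.041,-0.434,0.036],0],[[0,0,4.9],[-0.041,-0.434,0.036],0],[[0,0,4.9],[-0.041,-0.434,0.036],0],[[0,0,4.9],[-0.041,-0.434,0.036],0],[[0,0,4.9],[-0.041,-0.434,0.036],0],[[0,0,4.9],[-0.041,-0.434,0.036],0],[[0,0,4.9],[-0.041,-0.434,0.036],0],[[0,0,4.9],[-0.041,-0.434,0.036],0]]' >/dev/null
python3 -m pendant '[[[0,0,0],[0,0,0],0],[[0,0,0],[0,0,0],0],[[0,0,0],[0,0,0],0]]'
python3 -c "
from carr import *
carriers(); go([582.1,-396,34],177)"
```

```text
t: 16.65
eef_pos: [619.6, -393.4, 226.9]
orientation: [0.0, 0.025, 1.0, 0.0]
contact_force: [0.4, 1.3, -0.7]
gripper_width: 87.9
finger_force: 0.0
wrist (44, 60) 2573 [ 609.4 -377.9] [40. 50.] yaw -4.2 z 52.1
wrist (20, 35) 1035 [ 575.8 -375.4] [23. 40.] yaw 87.0 z 28.3
wrist (20, 35) 602 [ 646.7 -380.7] [17. 40.] yaw 83.1 z 28.5
t 16.7 at [ 619.6 -393.6  227. ] yaw 177.1 turn [0.  0.  0.1] shift [ 0.0374 -0.0044  0.193 ] F [ 0.  -0.3 -1. ] w 87.9 ff 0.0 j [ 0.9   0.68 -0.7   1.36  0.44  1.26  1.7 ]
```

The carrier was knocked to (610, -378), so I'll pick it there.

```bash
python3 -m pendant '[[[0,0,1],[0.0105,0.0155,0.03],0],[[0,0,1],[0.0105,0.0155,0.06],0],[[0,0,1],[0.0105,0.0155,0.1],0],[[0,0,1],[0.0105,0.0155,0.14],0],[[0,0,1],[0.0105,0.0155,0.17],0],[[0,0,1],[0.0105,0.0155,0.193],0],[[0,0,1],[0.0105,0.0155,0.193],0],[[0,0,1],[0.0105,0.0155,0.193],128],[[0,0,1],[0.0105,0.0155,0.193],255],[[0,0,1],[0.0105,0.0155,0.193],255],[[0,0,1],[0.0105,0.0155,0.193],255],[[0,0,1],[0.0105,0.0155,0.193],255]]'
python3 -m pendant '[[[0,0,0],[0,0,0],255],[[0,0,0],[0,0,0],255],[[0,0,0],[0,0,0],255],[[0,0,0],[0,0,0],255],[[0,0,0],[0,0,0],255],[[0,0,0],[0,0,-0.02],255],[[0,0,0],[0,0,-0.06],255],[[0,0,0],[0,0,-0.1],255],[[0,0,0],[0,0,-0.14],255],[[0,0,0],[0,0,-0.18],255],[[0,0,0],[0,0,-0.22],255],[[0,0,0],[0,0,-0.22],255]]'
python3 -c "
from h import *
go([566.1,-29.7,245],181.85)"
```

```text
t: 17.7
eef_pos: [610.1, -380.3, 35.2]
orientation: [0.001, 0.035, 0.999, -0.001]
contact_force: [-0.9, 0.9, -0.2]
gripper_width: 58.1
finger_force: 0.0
t: 18.7
eef_pos: [612.8, -380.9, 262.7]
orientation: [0.006, 0.036, 0.999, -0.003]
contact_force: [1.4, -0.3, -1.0]
gripper_width: 39.8
finger_force: 30.0
t 18.7 at [ 612.8 -380.9  262.7] yaw 175.9 turn [-0.3  0.7 -5.9] shift [0.0718 0.3471 0.0151] F [ 1.4 -0.3 -1. ] w 39.8 ff 30.0 j [ 0.91  0.63 -0.72  1.37  0.41  1.29  1.68]
```

```bash
python3 -m pendant '[[[0,0,-5.9],[0.072,0.347,0.01],255],[[0,0,-5.9],[0.072,0.347,0.01],255],[[0,0,-5.9],[0.072,0.347,0.01],255],[[0,0,-5.9],[0.072,0.347,0.01],255],[[0,0,-5.9],[0.072,0.347,0.01],255],[[0,0,-5.9],[0.072,0.347,0.01],255],[[0,0,-5.9],[0.072,0.347,0.01],255],[[0,0,-5.9],[0.072,0.347,0.01],255],[[0,0,-5.9],[0.072,0.347,0.01],255],[[0,0,-5.9],[0.072,0.347,0.01],255],[[0,0,-5.9],[0.072,0.347,0.01],255],[[0,0,-5.9],[0.072,0.347,0.01],255]]' >/dev/null
python3 -m pendant '[[[0,0,0],[0,0,0],255],[[0,0,0],[0,0,0],255],[[0,0,0],[0,0,0],255]]' >/dev/null
python3 -c "
from h import *
go([566.1,-29.7,46],181.85)"
```

```text
t 19.95 at [562.  -30.  243.2] yaw -178.3 turn [-0.  -0.  -0.1] shift [-0.0042  0.0002  0.1972] F [ 0.2 -1.6 -2.9] w 39.9 ff 30.0 j [ 0.62  0.41 -0.87  1.77  0.34  1.12  1.24]
```

```bash
python3 -m pendant '[[[0,0,0],[-0.003,0,0.03],255],[[0,0,0],[-0.003,0,0.07],255],[[0,0,0],[-0.003,0,0.11],255],[[0,0,0],[-0.003,0,0.15],255],[[0,0,0],[-0.003,0,0.18],255],[[0,0,0],[-0.003,0,0.19],255],[[0,0,0],[-0.003,0,0.194],255],[[0,0,0],[-0.003,0,0.197],255],[[0,0,0],[-0.003,0,0.199],255],[[0,0,0],[-0.003,0,0.2],255],[[0,0,0],[-0.003,0,0.2],255],[[0,0,0],[-0.003,0,0.2],255]]'
```

```text
t: 20.95
eef_pos: [566.0, -28.6, 44.8]
orientation: [0.001, -0.016, 1.0, -0.0]
contact_force: [0.1, -0.4, -0.3]
gripper_width: 39.9
finger_force: 30.0
```

```bash
python3 -m pendant '[[[0,0,0],[0,0,0.001],104],[[0,0,0],[0,0,0.001],104],[[0,0,0],[0,0,0.001],104],[[0,0,0],[0,0,0.001],104],[[0,0,0],[0,0,-0.03],104],[[0,0,0],[0,0,-0.07],104],[[0,0,0],[0,0,-0.11],50],[[0,0,0],[0,0,-0.15],0],[[0,0,0],[0,0,-0.19],0],[[0,0,0],[0,0,-0.22],0]]' >/dev/null
python3 -m pendant '[[[0,0,0],[0,0.1,0],0],[[0,0,0],[0,0.1,0],0],[[0,0,0],[0,0.1,0],0],[[0,0,0],[0,0.1,0],0],[[0,0,0],[0,0.1,0],0],[[0,0,0],[0,0.1,0],0]]' >/dev/null
python3 - <<'E'
from h import *
from box import mb
from carr import carriers
carriers(save="wb2.png",zt=(58,68),zl=(36,44),lim=(500,625,-90,225))
P=np.load("wb.npy"); X=P.reshape(-1,3); X=X[~np.isnan(X[:,0])]
for a in range(90,300,15):
    W=X[(abs(X[:,2]-a)<4)&(X[:,0]>560)&(abs(X[:,1]-69)<160)]
    if len(W)>30: print(a,"x",np.percentile(W[:,0],[3,50,97]).round(),"y",np.percentile(W[:,1],[3,97]).round())
go([690,180,300],91)
E
```

```text
moved [ 0.1  -0.46 -0.06]
rim [563.2  68.5] [135.6 302.5] 1.77 79.72419697199673
staple 807 [470.4  65.6] [42.  27.6] 2.28 56.5
pin 791 [410.7 234.6] [21.5 21.2] 60.4 99.8
block 4022 [410.2 235.1] [60.4 61.3] 10.9 55.9
wrist (58, 68) 562 [565.  -76.9] [  2. 120.] yaw 1.7 z 63.1
wrist (58, 68) 642 [563.  214.9] [ 26. 122.] yaw -10.0 z 63.2
wrist (58, 68) 2189 [566.1 -27.8] [40. 50.] yaw 1.9 z 62.9
wrist (58, 68) 2156 [561.1 103.4] [39. 49.] yaw 2.1 z 63.0
wrist (58, 68) 2167 [565.2  36.8] [40. 49.] yaw 1.6 z 63.0
wrist (58, 68) 372 [623.2 115.9] [  2. 103.] yaw -88.4 z 62.9
wrist (36, 44) 374 [565.2 -76.7] [  2. 119.] yaw 2.0 z 40.0
wrist (36, 44) 706 [599.1 169.4] [ 95. 195.] yaw -50.2 z 39.9
wrist (36, 44) 916 [542.4 -28.3] [40. 42.] yaw 1.6 z 39.1
wrist (36, 44) 858 [528.3 101.7] [23. 40.] yaw -85.8 z 39.2
wrist (36, 44) 874 [532.1  36.3] [24. 40.] yaw -89.7 z 39.2
wrist (36, 44) 536 [588.3 -26.9] [41. 44.] yaw 3.9 z 39.2
wrist (36, 44) 500 [602.9  38.7] [19. 41.] yaw -79.1 z 39.3
wrist (36, 44) 501 [597.4 104.5] [17. 39.] yaw -89.5 z 39.4
90 x [626. 631. 636.] y [-72. 214.]
105 x [628. 632. 637.] y [-72. 214.]
135 x [618. 622. 626.] y [-63. 204.]
150 x [619. 624. 628.] y [-64. 205.]
165 x [623. 630. 640.] y [-63. 201.]
210 x [641. 644. 647.] y [ -6. 151.]
225 x [644. 647. 649.] y [ 34. 109.]
240 x [648. 650. 652.] y [ 33. 108.]
255 x [560. 566. 573.] y [ 26. 114.]
270 x [560. 566. 573.] y [ 26. 115.]
285 x [560. 565. 571.] y [ 26. 114.]
t 22.38 at [561.8  69.5 263. ] yaw -178.3 turn [-0.1  0.  90.7] shift [-0.1314  0.1066 -0.0372] F [ 0.5 -0.3 -0.1] w 87.8 ff 0.0 j [ 0.46  0.4  -0.9   1.74  0.34  1.16  1.07]
```

View pics/wb2.png

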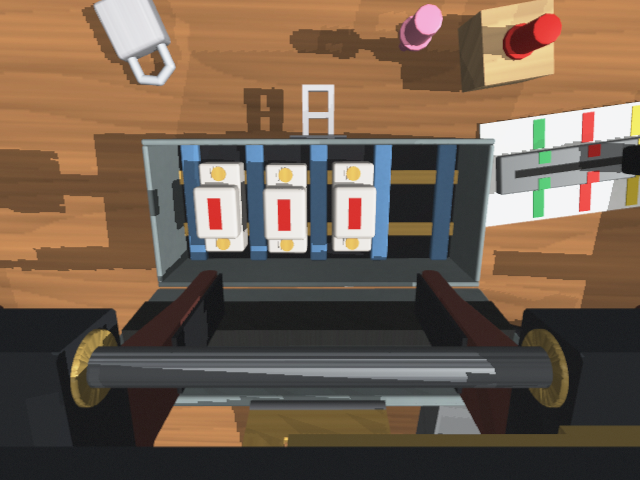

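All three carriers are seated, with tops at 63 mm, aligned in bays at (218,215), (286,215) and (353,215). Next I'll go behind the lid.

```bash
python3 -m pendant '[[[0,0,0],[0,0,-0.04],255],[[0,0,0],[0,0,-0.075],255],[[0,0,20],[-0.141,0.098,-0.075],255],[[0,0,90.7],[-0.141,0.098,-0.075],255],[[0,0,90.7],[-0.141,0.098,-0.075],255],[[0,0,90.7],[-0.141,0.098,-0.075],255],[[0,0,90.7],[-0.141,0.098,-0.075],255],[[0,0,90.7],[-0.141,0.098,-0.075],255],[[0,0,90.7],[-0.141,0.098,-0.075],255],[[0,0,90.7],[-0.141,0.098,-0.075],255],[[0,0,90.7],[-0.141,0.098,-0.075],255],[[0,0,90.7],[-0.141,0.098,-0.075],255]]' >/dev/null
python3 -m pendant '[[[0,0,29],[0,0,0],255],[[0,0,29],[0,0,0],255],[[0,0,29],[0,0,0],255],[[0,0,29],[0,0,0],255],[[0,0,29],[0,0,0],255],[[0,0,29],[0,0,0],255]]'
python3 -c "
from h import *
go([695,172,197],91.8)"
```

```text
t: 23.88
eef_pos: [699.7, 172.6, 338.1]
orientation: [0.0, 0.758, 0.652, -0.0]
contact_force: [-0.4, -0.1, 0.1]
gripper_width: 0.6
finger_force: 0.0
t 23.88 at [699.7 172.6 338.1] yaw 81.3 turn [ -0.    0.  -10.5] shift [-0.0012 -0.0045  0.1411] F [-0.4 -0.1  0.1] w 0.6 ff 0.0 j [-0.02  0.54 -0.5   1.27  0.25  1.4  -0.65]
```

```bash
python3 -m pendant '[[[0,0,-10.5],[0,-0.004,0.03],255],[[0,0,-10.5],[0,-0.004,0.07],255],[[0,0,-10.5],[0,-0.004,0.11],255],[[0,0,-10.5],[0,-0.004,0.13],255],[[0,0,-10.5],[0,-0.004,0.141],255],[[0,0,-10.5],[0,-0.004,0.141],255],[[0,0,-10.5],[0,-0.004,0.141],255]]'
python3 -c "
from h import *
for x,z in((645,197),(614,192),(585.5,179),(562,157),(546,130),(539,99)): go([x,172,z],91.8)"
```

```text
t: 24.47
eef_pos: [696.0, 174.4, 198.2]
orientation: [0.0, 0.696, 0.718, 0.0]
contact_force: [0.5, 1.6, 1.1]
gripper_width: 0.2
finger_force: 0.0
t 24.47 at [696.  174.4 198.2] yaw 91.8 turn [ 0. -0. -0.] shift [-0.0008 -0.051   0.0012] F [0.5 1.6 1.1] w 0.2 ff 0.0 j [-0.    0.63 -0.52  1.45  0.32  1.15 -0.54]
t 24.47 at [696.  174.4 198.2] yaw 91.8 turn [ 0. -0. -0.] shift [ 0.0002 -0.082   0.0061] F [0.5 1.6 1.1] w 0.2 ff 0.0 j [-0.    0.63 -0.52  1.45  0.32  1.15 -0.54]
t 24.47 at [696.  174.4 198.2] yaw 91.8 turn [ 0. -0. -0.] shift [ 0.0011 -0.1105  0.0191] F [0.5 1.6 1.1] w 0.2 ff 0.0 j [-0.    0.63 -0.52  1.45  0.32  1.15 -0.54]
t 24.47 at [696.  174.4 198.2] yaw 91.8 turn [ 0. -0. -0.] shift [ 0.0018 -0.134   0.0411] F [0.5 1.6 1.1] w 0.2 ff 0.0 j [-0.    0.63 -0.52  1.45  0.32  1.15 -0.54]
t 24.47 at [696.  174.4 198.2] yaw 91.8 turn [ 0. -0. -0.] shift [ 0.0023 -0.15    0.0681] F [0.5 1.6 1.1] w 0.2 ff 0.0 j [-0.    0.63 -0.52  1.45  0.32  1.15 -0.54]
t 24.47 at [696.  174.4 198.2] yaw 91.8 turn [ 0. -0. -0.] shift [ 0.0025 -0.157   0.0991] F [0.5 1.6 1.1] w 0.2 ff 0.0 j [-0.    0.63 -0.52  1.45  0.32  1.15 -0.54]
```

```bash
python3 -m pendant '[[[0,0,0],[0,-0.01,0.001],255],[[0,0,0],[0,-0.02,0.001],255],[[0,0,0],[0,-0.03,0.001],255],[[0,0,0],[0,-0.04,0.001],255],[[0,0,0],[0,-0.051,0.001],255],[[0,0,0],[0,-0.061,0.002],255],[[0,0,0],[0,-0.071,0.003],255],[[0,0,0],[0,-0.082,0.006],255]]'
python3 -m pendant '[[[0,0,0],[0,-0.01,0.004],255],[[0,0,0],[0,-0.02,0.008],255],[[0,0,0],[0,-0.029,0.013],255],[[0,0,0],[0,-0.037,0.02],255],[[0,0,0],[0,-0.045,0.027],255],[[0,0,0],[0,-0.052,0.035],255]]'
python3 -c "
from h import *
for x,z in((546,130),(539,99)): go([x,172,z],91.8)"
```

```text
t: 25.13
eef_pos: [617.0, 173.1, 196.3]
orientation: [0.003, 0.696, 0.718, 0.005]
contact_force: [1.7, -1.1, 3.4]
gripper_width: 0.7
finger_force: 1.7
t: 25.63
eef_pos: [561.8, 171.1, 157.5]
orientation: [0.001, 0.696, 0.718, 0.001]
contact_force: [0.6, 0.3, 1.8]
gripper_width: 0.6
finger_force: 0.8
t 25.63 at [561.8 171.1 157.5] yaw 91.8 turn [ 0.2 -0.  -0. ] shift [ 0.0014 -0.0158  0.0274] F [0.6 0.3 1.8] w 0.6 ff 0.8 j [ 0.02  0.47 -0.56  1.82  0.3   0.94 -0.63]
t 25.63 at [561.8 171.1 157.5] yaw 91.8 turn [ 0.2 -0.  -0. ] shift [ 0.0016 -0.0229  0.0584] F [0.6 0.3 1.8] w 0.6 ff 0.8 j [ 0.02  0.47 -0.56  1.82  0.3   0.94 -0.63]
```

```bash
python3 -m pendant '[[[0,0,0],[0,-0.008,0.01],255],[[0,0,0],[0,-0.014,0.02],255],[[0,0,0],[0,-0.019,0.03],255],[[0,0,0],[0,-0.022,0.039],255],[[0,0,0],[0,-0.026,0.046],255],[[0,0,0],[0,-0.03,0.052],255],[[0,0,0],[0,-0.034,0.056],255],[[0,0,0],[0,-0.038,0.059],255],[[0,0,0],[0,-0.042,0.061],255],[[0,0,0],[0,-0.042,0.061],255]]'
python3 -c "
from h import *
go([520,172,99])"
```

```text
t: 26.47
eef_pos: [527.1, 169.2, 99.7]
orientation: [0.005, 0.697, 0.717, 0.006]
contact_force: [11.0, -4.2, 15.8]
gripper_width: 0.5
finger_force: 7.9
t 26.47 at [527.1 169.2  99.7] yaw 91.6 turn [0. 0. 0.] shift [ 0.003  -0.007   0.0006] F [11.  -4.2 15.8] w 0.5 ff 7.9 j [-0.01  0.5  -0.53  1.94  0.36  0.78 -0.71]
```

```bash
python3 -m pendant '[[[0,0,0],[0,0,0.002],255],[[0,0,0],[0,0,0.003],255],[[0,0,0],[0,0,0.003],255],[[0,0,0],[0,0,0.003],255]]'
python3 -m pendant '[[[0,0,0],[0,0.003,-0.03],255],[[0,0,0],[0,0.003,-0.07],255],[[0,0,0],[0,0.003,-0.11],255],[[0,0,0],[0,0.003,-0.15],255],[[0,0,0],[-0.15,-0.05,-0.17],255],[[0,0,0],[-0.15,-0.05,-0.17],255],[[0,0,0],[-0.15,-0.05,-0.17],255],[[0,0,0],[-0.15,-0.05,-0.17],255],[[0,0,0],[-0.15,-0.05,-0.17],255],[[0,0,0],[-0.15,-0.05,-0.17],255],[[0,0,0],[-0.15,-0.05,-0.17],255]]'
cat > lid.py <<'E'
from h import *
import sys
im,P=snap("wrist",sys.argv[1]); X=P.reshape(-1,3); X=X[~np.isnan(X[:,0])]
X=X[(abs(X[:,1]-69)<140)&(X[:,0]>380)&(X[:,0]<640)]
L=X[(X[:,0]>500)&(X[:,0]<625)&(abs(X[:,2]-90)<20)]
A=np.c_[L[:,:2]-[563,69],np.ones(len(L))]; print("lid plane slope",np.linalg.lstsq(A,L[:,2],rcond=None)[0].round(4),len(L))
for x in range(400,500,8):
    W=X[(abs(X[:,0]-x)<3)&(abs(X[:,1]-67)<42)&(X[:,2]>20)]
    if len(W)>30: print(x,"z",np.percentile(W[:,2],[5,50,95]).round(1),"y",np.percentile(W[:,1],[2,98]).round(1))
go([463.6,66,200])
E
python3 lid.py l1.png
```

```text
t: 26.8
eef_pos: [527.3, 169.3, 99.4]
orientation: [0.005, 0.697, 0.717, 0.006]
contact_force: [0.1, -8.8, 44.2]
gripper_width: 0.6
finger_force: 21.9
t: 27.72
eef_pos: [474.2, 18.4, 262.5]
orientation: [0.0, 0.696, 0.718, 0.0]
contact_force: [-0.5, 0.9, -0.1]
gripper_width: 0.1
finger_force: 0.0
lid plane slope [-2.90000e-03  9.00000e-04  8.87437e+01] 46316
400 z [332.3 334.7 339.1] y [25.1 48.3]
408 z [343.2 345.3 347.1] y [38.4 46.2]
416 z [345.  348.5 349.9] y [39.3 46.4]
424 z [345.1 348.9 365.4] y [36.5 46.6]
432 z [ 87.9 349.9 369.7] y [36.3 98. ]
440 z [ 87.6 349.9 369.8] y [34.8 98.3]
448 z [ 87.7 355.6 369.6] y [35.8 96.1]
456 z [ 87.7 355.5 369.3] y [36.4 91.7]
464 z [ 87.6 355.5 369.3] y [30.7 92. ]
472 z [ 87.  354.8 369.3] y [29.2 93.8]
480 z [ 86.8 355.4 369.1] y [30.9 91.7]
488 z [ 87.9 355.5 369.4] y [38.4 92.7]
496 z [ 89.2 355.5 369.2] y [38.5 95.4]
t 27.77 at [474.3  19.2 262.4] yaw 91.8 turn [0. 0. 0.] shift [ 0.0471 -0.0092  0.0624] F [ 0.6  0.9 -0.1] w 0.1 ff 0.0 j [ 0.34  0.16 -0.56  1.95  0.1   1.06 -0.23]
```

View pics/l1.png

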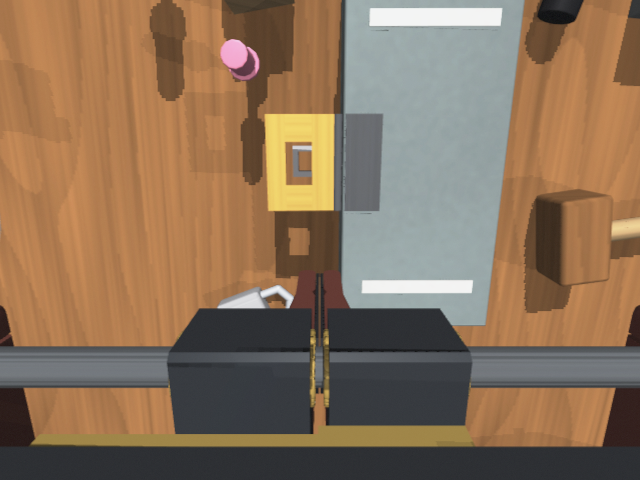

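The lid is shut flat (slope 0.003, top at 88.7 mm). The hasp at (300,162) sticks straight out, x 428–486 at z≈87, and y 27–107 by its nominal width. I'll push it down on its −y strip.

```bash
python3 -m pendant '[[[0,0,0],[0.018,-0.045,0.02],255],[[0,0,0],[0.018,-0.045,0.05],255],[[0,0,0],[0.018,-0.045,0.09],255],[[0,0,0],[0.018,-0.045,0.12],255],[[0,0,0],[0.018,-0.045,0.14],255],[[0,0,0],[0.018,-0.045,0.152],255],[[0,0,0],[0.018,-0.045,0.152],255],[[0,0,0],[0.018,-0.045,0.152],255]]'
python3 -c "
from h import *
for x,z in((432,83),(439,69),(450,58),(465,52),(473,51)): go([x,36.5-(490-x)*.0,z],91.8)"
```

```text
t: 28.43
eef_pos: [428.4, 36.0, 110.0]
orientation: [-0.001, 0.695, 0.719, -0.0]
contact_force: [-0.4, -0.5, 1.3]
gripper_width: 0.4
finger_force: 0.0
t 28.43 at [428.4  36.  110. ] yaw 91.9 turn [-0.1 -0.1  0.1] shift [0.0004 0.0037 0.027 ] F [-0.4 -0.5  1.3] w 0.4 ff 0.0 j [ 0.25  0.31 -0.55  2.2   0.25  0.69 -0.43]
t 28.43 at [428.4  36.  110. ] yaw 91.9 turn [-0.1 -0.1  0.1] shift [0.0001 0.0107 0.041 ] F [-0.4 -0.5  1.3] w 0.4 ff 0.0 j [ 0.25  0.31 -0.55  2.2   0.25  0.69 -0.43]
t 28.43 at [428.4  36.  110. ] yaw 91.9 turn [-0.1 -0.1  0.1] shift [-0.0003  0.0217  0.052 ] F [-0.4 -0.5  1.3] w 0.4 ff 0.0 j [ 0.25  0.31 -0.55  2.2   0.25  0.69 -0.43]
t 28.43 at [428.4  36.  110. ] yaw 91.9 turn [-0.1 -0.1  0.1] shift [-0.0008  0.0367  0.058 ] F [-0.4 -0.5  1.3] w 0.4 ff 0.0 j [ 0.25  0.31 -0.55  2.2   0.25  0.69 -0.43]
t 28.43 at [428.4  36.  110. ] yaw 91.9 turn [-0.1 -0.1  0.1] shift [-0.001   0.0447  0.059 ] F [-0.4 -0.5  1.3] w 0.4 ff 0.0 j [ 0.25  0.31 -0.55  2.2   0.25  0.69 -0.43]
```

```bash
python3 -m pendant '[[[0,0,0],[0,0.001,0.01],255],[[0,0,0],[0,0.002,0.018],255],[[0,0,0],[0,0.004,0.027],255],[[0,0,0],[0,0.007,0.034],255],[[0,0,0],[0,0.011,0.041],255],[[0,0,0],[0,0.016,0.047],255],[[0,0,0],[0,0.022,0.052],255],[[0,0,0],[0,0.029,0.056],255],[[0,0,0],[0,0.035,0.058],255],[[0,0,0],[0,0.04,0.059],255],[[0,0,0],[0,0.044,0.059],255],[[0,0,0],[0,0.044,0.059],255]]'
```

```text
t: 29.43
eef_pos: [473.8, 35.7, 51.6]
orientation: [0.0, 0.696, 0.718, 0.001]
contact_force: [0.4, -0.0, 0.0]
gripper_width: 0.3
finger_force: 0.0
```

```bash
python3 -m pendant '[[[0,0,0],[0,0.003,0],255],[[0,0,0],[0,0.005,0],255],[[0,0,0],[0,0.006,0],255]]'
python3 -m pendant '[[[0,0,0],[0,0.002,0],255],[[0,0,0],[0,0.003,0],255],[[0,0,0],[0,0.003,0],255]]'
```

```text
t: 29.68
eef_pos: [475.6, 35.7, 51.3]
orientation: [-0.001, 0.696, 0.718, -0.003]
contact_force: [-14.4, 1.1, 10.7]
gripper_width: 1.0
finger_force: 7.6
t: 29.93
eef_pos: [475.6, 35.6, 51.1]
orientation: [-0.003, 0.696, 0.718, -0.005]
contact_force: [-20.2, 0.2, 17.8]
gripper_width: 0.5
finger_force: 11.0
```

```bash
python3 -m pendant '[[[0,0,0],[0,-0.02,0],255],[[0,0,0],[0,-0.05,-0.01],255],[[0,0,0],[0,-0.05,-0.05],255],[[0,0,0],[0,-0.05,-0.09],255],[[0,0,0],[0,-0.05,-0.13],255],[[0,0,0],[0,-0.05,-0.17],255],[[0,0,-20],[0.03,-0.01,-0.2],255],[[0,0,-50],[0.03,0.025,-0.2],255],[[0,0,-90],[0.03,0.025,-0.2],200],[[0,0,-90],[0.03,0.025,-0.2],100],[[0,0,-90],[0.03,0.025,-0.2],80],[[0,0,-90],[0.03,0.025,-0.2],80]]' >/dev/null
python3 -c "
from h import *
go([500,66,250],181.8)"
```

```text
t 30.93 at [506.3  66.9 252.1] yaw 135.1 turn [  0.1   0.1 -46.7] shift [ 0.0038 -0.0052  0.002 ] F [-0.2 -0.5 -1. ] w 23.7 ff 0.0 j [ 0.36  0.26 -0.72  1.88  0.2   1.06  0.35]
```

```bash
python3 -m pendant '[[[0,0,-46.7],[0.004,-0.005,0],80],[[0,0,-46.7],[0.004,-0.005,0],80],[[0,0,-46.7],[0.004,-0.005,0],80],[[0,0,-46.7],[0.004,-0.005,0],80],[[0,0,-46.7],[0.004,-0.005,0],80],[[0,0,-46.7],[0.004,-0.005,0],80],[[0,0,-46.7],[0.004,-0.005,0],80],[[0,0,-46.7],[0.004,-0.005,0],80],[[0,0,-46.7],[0.004,-0.005,0],80],[[0,0,-46.7],[0.004,-0.005,0],80]]' >/dev/null
python3 - <<'E'
from h import *
im,P=snap("wrist","h1.png")
X=P.reshape(-1,3); X=X[~np.isnan(X[:,0])]
L=X[(X[:,0]>500)&(X[:,0]<625)&(abs(X[:,2]-90)<20)&(abs(X[:,1]-69)<140)]
print("lid top",np.median(L[:,2]),len(L), "lid front edge",L[:,0].min())
Z=X[(abs(X[:,2]-56.5)<3)&(X[:,0]<485)&(X[:,0]>435)&(abs(X[:,1]-67)<30)]; rc=cv2.minAreaRect(Z[:,:2].astype(np.float32)); print("staple",len(Z),np.round(rc[0],1),np.round(rc[1],1),round(rc[2],2),np.median(Z[:,2]).round(1),Z.min(0),Z.max(0))
for z in range(20,90,8):
    W=X[(abs(X[:,2]-z)<3)&(X[:,0]>455)&(X[:,0]<500)&(abs(abs(X[:,1]-67)-29)<9)]
    if len(W)>5: print(z,len(W),np.percentile(W[:,0],[5,50,95]).round(1))
for nm,lo,hi,c,rr in(("pin",95,106,(409,237),25),("block",52,60,(409,237),50)):
    Z=X[(X[:,2]>lo)&(X[:,2]<hi)&(np.hypot(X[:,0]-c[0],X[:,1]-c[1])<rr)]
    if len(Z)>20: rc=cv2.minAreaRect(Z[:,:2].astype(np.float32)); print(nm,len(Z),np.round(rc[0],1),np.round(rc[1],1),round(rc[2],1),np.median(Z[:,2]).round(1))
go([450,235,200],181.8)
E
```

```text
lid top 88.754409363828 31206 lid front edge 500.00013898549275
staple 712 [466.9  74. ] [36.7 44. ] 0.81 56.5 [448.54688836  51.80722487  54.24844839] [484.97966334  96.23887223  58.73845139]
28 34 [484.3 484.8 486.7]
36 45 [484.5 485.  486.8]
44 43 [484.6 486.5 487. ]
52 42 [484.7 485.4 487.2]
60 51 [484.8 486.9 487.3]
68 54 [485.1 485.7 487.6]
84 155 [483.7 486.8 494.2]
pin 720 [409.9 234.9] [21.  20.6] 89.2 99.8
block 3743 [409.9 235.4] [60.1 61.7] 11.1 56.0
t 31.82 at [499.4  66.  251.7] yaw -178.7 turn [-0.   0.  -0.5] shift [0.0455 0.1701 0.0516] F [ 0.6 -0.   0. ] w 60.5 ff 0.0 j [ 0.48  0.28 -0.86  1.89  0.24  1.07  1.12]
```

View pics/h1.png

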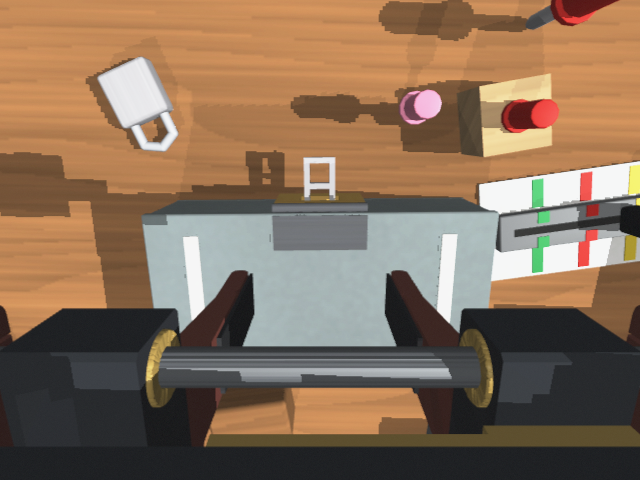

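The hasp hangs vertical and its slot is over the staple at (319,178). The pin is at (530,113) in the picture, world (410, 235). Next I'll fetch the pin.

```bash
python3 -m pendant '[[[0,0,0],[0.0855,0.171,0.03],80],[[0,0,0],[0.0855,0.171,0.06],80],[[0,0,0],[0.0855,0.171,0.08],80],[[0,0,0],[0.0855,0.171,0.08],80],[[0,0,0],[0.0855,0.171,0.08],80],[[0,0,0],[0.0855,0.171,0.08],80],[[0,0,0],[0.0855,0.171,0.08],80],[[0,0,0],[0.0855,0.171,0.08],80]]'
python3 -c "
from h import *
go([410,235,77],180)"
```

```text
t: 32.48
eef_pos: [409.8, 234.7, 171.6]
orientation: [0.0, -0.012, 1.0, -0.0]
contact_force: [0.4, -0.2, 0.1]
gripper_width: 60.2
finger_force: 0.0
t 32.48 at [409.8 234.7 171.6] yaw -178.6 turn [-0.   0.   1.4] shift [-0.0001  0.0003  0.0946] F [ 0.4 -0.2  0.1] w 60.2 ff 0.0 j [ 0.11  0.35 -0.9   2.04  0.35  0.91  0.62]
```

```bash
python3 -m pendant '[[[0,0,0],[0,0,0.03],80],[[0,0,0],[0,0,0.06],80],[[0,0,0],[0,0,0.085],80],[[0,0,0],[0,0,0.094],80],[[0,0,0],[0,0,0.094],80],[[0,0,0],[0,0,0.094],80]]'
python3 -m pendant '[[[0,0,0],[0,0,0],128],[[0,0,0],[0,0,0],160],[[0,0,0],[0,0,0],190],[[0,0,0],[0,0,0],200],[[0,0,0],[0,0,0],210],[[0,0,0],[0,0,0],255],[[0,0,0],[0,0,0],255],[[0,0,0],[0,0,0],255],[[0,0,0],[0,0,0],255]]'
```

```text
t: 32.98
eef_pos: [410.5, 234.4, 78.2]
orientation: [0.0, -0.011, 1.0, 0.0]
contact_force: [0.5, 0.7, 0.3]
gripper_width: 60.5
finger_force: 0.0
t: 33.73
eef_pos: [409.6, 234.9, 77.6]
orientation: [0.0, -0.012, 1.0, -0.0]
contact_force: [-0.0, -2.5, 4.6]
gripper_width: 21.6
finger_force: 30.0
```

```bash
python3 -m pendant '[[[0,0,0],[0,0,-0.02],255],[[0,0,0],[0,0,-0.05],255],[[0,0,0],[0,0,-0.08],255],[[0,0,0],[0,0,-0.11],255],[[0,0,0],[0,0,-0.13],255],[[0,0,0],[-0.049,-0.17,-0.13],255],[[0,0,0],[-0.049,-0.17,-0.13],255],[[0,0,0],[-0.049,-0.17,-0.13],255],[[0,0,0],[-0.049,-0.17,-0.13],255],[[0,0,0],[-0.049,-0.17,-0.13],255],[[0,0,0],[-0.049,-0.17,-0.13],255],[[0,0,0],[-0.049,-0.17,-0.13],255]]'
python3 -m pendant '[[[0,0,0],[0,0,0],255],[[0,0,0],[0,0,0],255],[[0,0,0],[0,0,0],255]]' >/dev/null
python3 - <<'E'
from h import *
im,P=snap("side"); cv2.imwrite("pics/p1.png",cv2.resize(im[150:390,190:510],None,fx=2.4,fy=2.4))
X=P.reshape(-1,3); X=X[~np.isnan(X[:,0])]
for lo,hi in((125,165),(165,176),(180,200),(54,60)):
    W=X[(X[:,2]>lo)&(X[:,2]<hi)&(abs(X[:,0]-460)<25)&(abs(X[:,1]-66)<18)]
    if len(W): print(lo,hi,len(W),np.median(W,0).round(1),W.min(0).round(1),W.max(0).round(1))
go([463,65.9,110],181.8)
E
```

```text
t: 34.73
eef_pos: [462.5, 66.2, 207.2]
orientation: [-0.0, -0.012, 1.0, 0.0]
contact_force: [-0.2, -0.0, -0.9]
gripper_width: 21.7
finger_force: 30.0
125 165 49 [458.7  70.8 154.1] [455.6  64.4 136.5] [463.3  74.1 164.9]
165 176 22 [458.6  69.7 169.7] [456.6  64.3 165.2] [462.1  73.6 175.6]
180 200 70 [452.4  74.  193. ] [446.9  50.6 180.5] [471.9  82.2 199.8]
54 60 123 [465.2  67.4  57.5] [446.5  48.7  54.2] [484.9  82.4  59.8]
t 35.03 at [462.4  67.5 207.5] yaw -178.4 turn [ 0.   0.  -0.2] shift [-0.0006 -0.0016  0.0975] F [ 0.2 -0.5 -1. ] w 21.6 ff 30.0 j [ 0.49  0.27 -0.87  2.02  0.25  0.96  1.08]
```

View pics/p1.png

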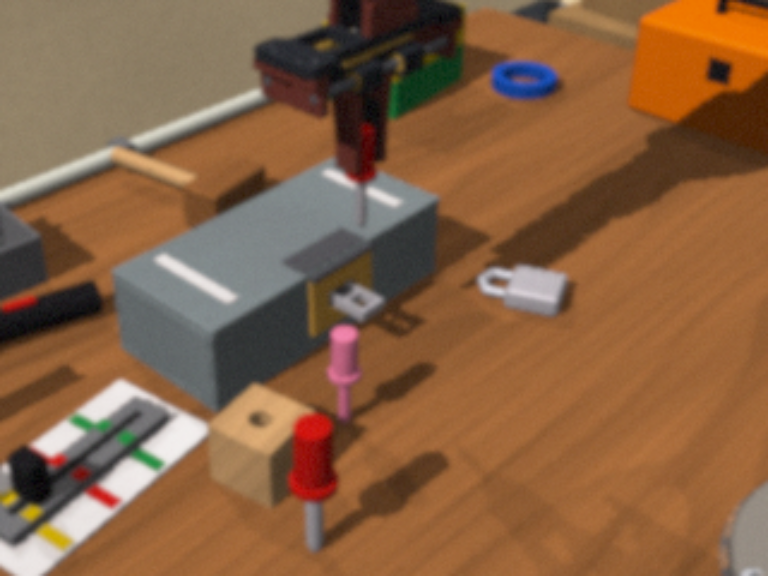

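The pin is held upright at (362,180) in the crop, above the staple at (360,300). I'll descend with a small y correction.

```bash
python3 -m pendant '[[[0,0,0],[0,-0.0016,0.02],255],[[0,0,0],[0,-0.0016,0.045],255],[[0,0,0],[0,-0.0016,0.063],255],[[0,0,0],[0,-0.0016,0.07],255],[[0,0,0],[0,-0.0016,0.07],255],[[0,0,0],[0,-0.0016,0.07],255],[[0,0,0],[0,-0.0016,0.07],255]]'
python3 -c "
from h import *
go([462.7,65.9,78])"
```

```text
t: 35.62
eef_pos: [463.5, 65.1, 138.5]
orientation: [0.001, -0.013, 1.0, 0.0]
contact_force: [0.8, 0.2, -0.9]
gripper_width: 21.4
finger_force: 30.0
t 35.62 at [463.5  65.1 138.5] yaw -178.6 turn [0. 0. 0.] shift [0.0009 0.0008 0.0605] F [ 0.8  0.2 -0.9] w 21.4 ff 30.0 j [ 0.42  0.38 -0.82  2.09  0.37  0.83  0.98]
```

```bash
python3 -m pendant '[[[0,0,0],[0.0005,0.0005,0.01],255],[[0,0,0],[0.0005,0.0005,0.02],255],[[0,0,0],[0.0005,0.0005,0.03],255],[[0,0,0],[0.0005,0.0005,0.038],255],[[0,0,0],[0.0005,0.0005,0.044],255],[[0,0,0],[0.0005,0.0005,0.05],255]]'
python3 -m pendant '[[[0,0,0],[0,0,0.003],255],[[0,0,0],[0,0,0.006],255],[[0,0,0],[0,0,0.009],255],[[0,0,0],[0,0,0.009],255]]'
```

```text
t: 36.12
eef_pos: [461.9, 65.0, 86.4]
orientation: [-0.0, -0.012, 1.0, 0.0]
contact_force: [-0.2, -0.9, -0.7]
gripper_width: 21.6
finger_force: 30.0
t: 36.45
eef_pos: [462.4, 65.1, 78.3]
orientation: [0.0, -0.012, 1.0, -0.0]
contact_force: [0.2, -0.4, -0.9]
gripper_width: 21.3
finger_force: 30.0
```

```bash
python3 -m pendant '[[[0,0,0],[0,0,0.001],255],[[0,0,0],[0,0,0.002],255],[[0,0,0],[0,0,0.002],255]]'
python3 -m pendant '[[[0,0,0],[0,0,0],150],[[0,0,0],[0,0,0],120],[[0,0,0],[0,0,0],100],[[0,0,0],[0,0,0],100],[[0,0,0],[0,0,0],100],[[0,0,0],[0,0,-0.03],100],[[0,0,0],[0,0,-0.07],100],[[0,0,0],[0,0,-0.11],255],[[0,0,0],[-0.06,0.1,-0.14],255],[[0,0,0],[-0.06,0.1,-0.14],255],[[0,0,0],[-0.06,0.1,-0.14],255],[[0,0,0],[-0.06,0.1,-0.14],255]]'
python3 -m pendant '[[[0,0,0],[0,0,0],255],[[0,0,0],[0,0,0],255]]' | head -1
python3 - <<'E'
from h import *
im,P=snap("wrist","e1.png")
X=P.reshape(-1,3); X=X[~np.isnan(X[:,0])]
for nm,lo,hi,c,rr in(("pin",95,110,(463,66),25),("grip",48,60,(505,388),45),("track",10,18,(540,330),130)):
    Z=X[(X[:,2]>lo)&(X[:,2]<hi)&(np.hypot(X[:,0]-c[0],X[:,1]-c[1])<rr)]
    if len(Z)>20: rc=cv2.minAreaRect(Z[:,:2].astype(np.float32)); print(nm,len(Z),np.round(rc[0],1),np.round(rc[1],1),round(rc[2],1),np.median(Z[:,2]).round(1))
go([505,388,130],14)
E
```

```text
t: 36.7
eef_pos: [462.6, 65.2, 78.0]
orientation: [0.0, -0.012, 1.0, -0.001]
contact_force: [-7.6, -1.6, 19.9]
gripper_width: 21.9
finger_force: 30.0
t: 37.7
eef_pos: [522.5, 173.8, 219.3]
orientation: [0.003, -0.015, 1.0, 0.003]
contact_force: [0.6, 0.9, -0.2]
gripper_width: 23.9
finger_force: 0.0
t: 37.87
pin 837 [462.9  65.4] [20.9 21.2] 60.5 100.3
grip 843 [505.6 385.2] [28.5 20.4] 9.7 53.8
track 6215 [514.2 319.2] [ 58.7 214.1] 2.7 14.1
t 37.92 at [519.  165.2 215.5] yaw -178.6 turn [-2.000e-01  1.000e-01  1.674e+02] shift [0.0085 0.2232 0.0853] F [-0.8 -0.1 -0.7] w 6.0 ff 0.0 j [ 0.26  0.41 -0.86  1.84  0.35  1.05  0.86]
```

View pics/e1.png

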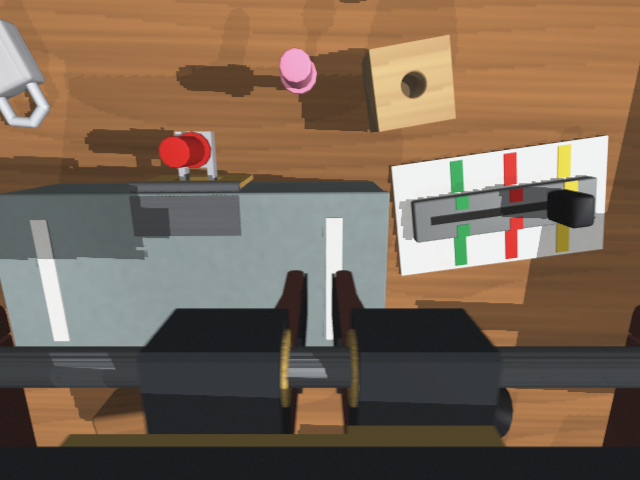

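The pin stands in the eye at (185,150) with its top at 100.3 mm, so it is seated. The switch grip is at (572,207) near the yellow mark, and the green mark is at (457,212). I'll locate the marks.

Run:
```python
from h import *
im,P=snap("wrist")
hsv=cv2.cvtColor(im,cv2.COLOR_BGR2HSV)
roi=(P[...,0]>430)&(P[...,0]<600)&(P[...,1]>225)&(P[...,1]<460)&(P[...,2]<8)&(hsv[...,1]>150)
c={}
for n,lo,hi in(("green",45,90),("red",0,5),("yellow",24,34)):
    m=roi&(hsv[...,0]>=lo)&(hsv[...,0]<=hi)&(hsv[...,2]>60)
    N,lab,st,ce=cv2.connectedComponentsWithStats(m.astype(np.uint8))
    for k in range(1,N):
        if st[k,4]>60:
            Z=P[lab==k]; print(n,len(Z),((Z.min(0)+Z.max(0))/2).round(1),Z.mean(0).round(1))
# track top slab & white panel
m=(abs(P[...,2]-14)<2)&(P[...,1]>240)&(P[...,1]<440)&(P[...,0]>450)&(P[...,0]<600)
N,lab,st,_=cv2.connectedComponentsWithStats(m.astype(np.uint8)); k=1+st[1:,4].argmax(); rc=cv2.minAreaRect(P[lab==k][:,:2].astype(np.float32)); print("track",rc)
Z=P[(P[...,2]>48)&(P[...,2]<60)&(P[...,1]>340)&(P[...,1]<430)&(abs(P[...,0]-505)<45)]; print("grip",cv2.minAreaRect(Z[:,:2].astype(np.float32)))
```

```text
green 330 [483.9 294.7   4.4] [483.8 294.6   4.3]
green 285 [556.9 307.4   4.3] [556.7 306.9   4.3]
red 361 [475.3 343.6   3.8] [475.2 343.7   4.2]
red 305 [548.6 356.2   4.4] [548.5 356.1   4.3]
yellow 371 [467.6 392.6   4.5] [467.2 392.9   4.2]
yellow 307 [540.8 405.4   4.3] [540.6 405.4   4.3]
track ((513.1759033203125, 340.59857177734375), (40.278690338134766, 170.03863525390625), 9.661776542663574)
grip ((505.62933349609375, 386.1539306640625), (28.29890251159668, 20.73569107055664), 9.335084915161133)
```

```bash
python3 -m pendant '[[[0,0,-8],[0.008,0.2213,0.02],80],[[0,0,-8],[0.008,0.2213,0.05],80],[[0,0,-8],[0.008,0.2213,0.08],80],[[0,0,-8],[0.008,0.2213,0.1],80],[[0,0,-8],[0.008,0.2213,0.1],80],[[0,0,-8],[0.008,0.2213,0.1],80],[[0,0,-8],[0.008,0.2213,0.1],80],[[0,0,-8],[0.008,0.2213,0.1],80],[[0,0,-8],[0.008,0.2213,0.1],80],[[0,0,-8],[0.008,0.2213,0.1],80]]'
python3 -c "
from h import *
go([505.6,386.1,40],189.5)"
```

```text
t: 38.8
eef_pos: [507.6, 385.3, 117.0]
orientation: [0.001, -0.081, 0.997, -0.001]
contact_force: [1.0, 0.4, -0.4]
gripper_width: 59.7
finger_force: 0.0
t 38.8 at [507.6 385.3 117. ] yaw -170.7 turn [-0.1  0.1 -0.2] shift [0.0019 0.0012 0.077 ] F [ 1.   0.4 -0.4] w 59.7 ff 0.0 j [-0.2   0.67 -0.79  1.71  0.55  1.    0.55]
```

```bash
python3 -m pendant '[[[0,0,0],[0.001,0.001,0.03],80],[[0,0,0],[0.001,0.001,0.06],80],[[0,0,0],[0.001,0.001,0.076],80],[[0,0,0],[0.001,0.001,0.076],150],[[0,0,0],[0.001,0.001,0.076],190],[[0,0,0],[0.001,0.001,0.076],220],[[0,0,0],[0.001,0.001,0.076],255],[[0,0,0],[0.001,0.001,0.076],255],[[0,0,0],[0.001,0.001,0.076],255],[[0,0,0],[0.001,0.001,0.076],255]]'
python3 -c "
from h import *
go([505.6,386.1,40],189.5); go([519.9,300.7,40],189.5)"
```

```text
t: 39.63
eef_pos: [505.7, 388.3, 41.3]
orientation: [0.001, -0.082, 0.997, -0.0]
contact_force: [-0.2, -2.3, 5.5]
gripper_width: 20.0
finger_force: 30.0
t 39.63 at [505.7 388.3  41.3] yaw -170.6 turn [-0.   0.1 -0.1] shift [ 0.0004 -0.0021  0.0013] F [-0.2 -2.3  5.5] w 20.0 ff 30.0 j [-0.24  0.76 -0.73  1.75  0.64  0.89  0.48]
t 39.63 at [505.7 388.3  41.3] yaw -170.6 turn [-0.   0.1 -0.1] shift [ 0.0003 -0.0887  0.0013] F [-0.2 -2.3  5.5] w 20.0 ff 30.0 j [-0.24  0.76 -0.73  1.75  0.64  0.89  0.48]
```

```bash
python3 -m pendant '[[[0,0,0],[0,-0.01,0],255],[[0,0,0],[0,-0.025,0],255],[[0,0,0],[0,-0.04,0],255],[[0,0,0],[0,-0.055,0],255],[[0,0,0],[0,-0.07,0],255],[[0,0,0],[0,-0.08,0],255],[[0,0,0],[0,-0.087,0],255],[[0,0,0],[0,-0.087,0],255],[[0,0,0],[0,-0.087,0],255],[[0,0,0],[0,-0.087,0],255]]'
python3 -m pendant '[[[0,0,0],[0,0,0],180],[[0,0,0],[0,0,0],140],[[0,0,0],[0,0,0],110],[[0,0,0],[0,0,0],110],[[0,0,0],[0,0,-0.03],110],[[0,0,0],[0,0,-0.07],110],[[0,0,0],[0,0,-0.11],110],[[0,0,0],[-0.03,-0.06,-0.15],110],[[0,0,0],[-0.03,-0.1,-0.19],110],[[0,0,0],[-0.03,-0.1,-0.19],110],[[0,0,0],[-0.03,-0.1,-0.19],110],[[0,0,0],[-0.03,-0.1,-0.19],110]]'
python3 - <<'E'
from h import *
im,P=snap("wrist","f1.png")
hsv=cv2.cvtColor(im,cv2.COLOR_BGR2HSV)
roi=(P[...,0]>430)&(P[...,0]<600)&(P[...,1]>225)&(P[...,1]<460)&(P[...,2]<8)&(hsv[...,1]>150)
m=roi&(hsv[...,0]>=45)&(hsv[...,0]<=90)&(hsv[...,2]>60)
N,lab,st,ce=cv2.connectedComponentsWithStats(m.astype(np.uint8))
for k in range(1,N):
    if st[k,4]>60: print("green",P[lab==k].mean(0).round(1),st[k,4])
Z=P[(P[...,2]>48)&(P[...,2]<60)&(P[...,1]>240)&(P[...,1]<430)&(abs(P[...,0]-515)<45)]; print("grip",cv2.minAreaRect(Z[:,:2].astype(np.float32)))
X=P.reshape(-1,3); X=X[~np.isnan(X[:,0])]
Z=X[(X[:,2]>95)&(X[:,2]<110)&(np.hypot(X[:,0]-463,X[:,1]-66)<25)]
if len(Z): print("pin",np.median(Z,0))
E
```

```text
t: 40.47
eef_pos: [520.3, 301.6, 41.3]
orientation: [0.001, -0.082, 0.997, -0.001]
contact_force: [0.7, -2.0, 8.3]
gripper_width: 19.7
finger_force: 30.0
t: 41.47
eef_pos: [567.5, 206.2, 231.9]
orientation: [0.002, -0.079, 0.997, -0.0]
contact_force: [0.4, 0.5, -0.8]
gripper_width: 49.9
finger_force: 0.0
green [480.2 297.1   2.9] 305
green [553.6 309.7   3. ] 261
grip ((517.0303955078125, 303.6117248535156), (27.779958724975586, 20.208782196044922), 8.49903678894043)
pin [461.45148651  68.59399441  99.10940408]
```

View pics/f1.png

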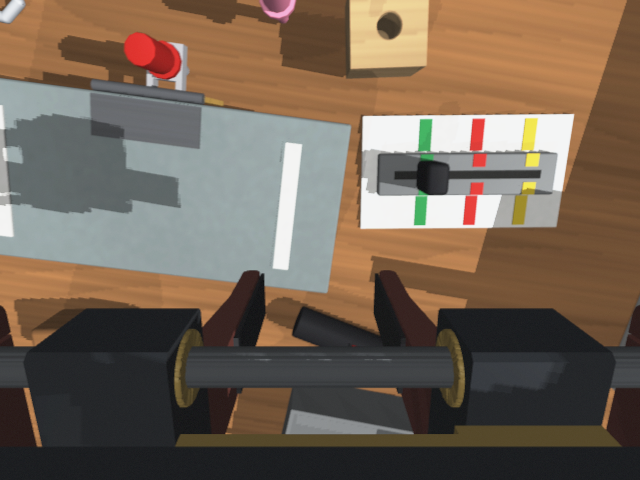

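The grip at (433,178) sits within about 0.3 mm of the green mark's line. The pin is still seated at (155,55) and the lid is shut.

```bash
python3 -m pendant '[[[0,0,0],[0,0,0],110],[[0,0,0],[0,0,0],110],[[0,0,0],[0,0,0],110],[[0,0,0],[0,0,0],110]]' | head -1; python3 -c "
from workcell import job
print(job.hand_in())"
```

```text
t: 41.85
the job is handed in; nothing more can be done
None
```

The job is handed in, but no verdict came back: by camera, all three carriers are seated in bays, the lid is shut, the hasp is down, the pin is seated in the staple and the switch is within about 0.3 mm of green, all in about 42 s of robot time.

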